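Load four watch heads into their casing holders

ROBOT

A 7-joint arm with a two-finger parallel gripper is mounted at the origin on the work surface. World frame = base frame: x ahead of the robot, y to its left, z up, the work surface at z = 0. Lengths are in m, angles in rad, forces in N, time in s.
With the tool pointing down it reaches from about 0.4 to 0.85 m from the base axis. Payload 10.4 kg.
Tool frame: the origin (TCP) lies on the centre line of the jaws, within the pads' length; the fingertips stand 8 mm ahead of it and the grasp point (between the pads) lies 11 mm behind it; z points along the fingers, y is the direction in which the jaws open and shut (so a half turn about z gives the same grasp; the last joint's range is limited). The gripper opens to 85 mm and grips with 20 to 120 N. Pads are 22 mm wide; open, the fingers measure 114 mm over their backs; the gripper's body (76 mm by 85 mm) begins 54 mm behind the grasp point. The pads swing forward as they close: fully open they stand 13 mm farther back than shut.
Start: joints at [-1.166, 0.332, -0.065, 1.46, 0.022, 1.35, -0.088], TCP at [0.259, 0.569, 0.212] pointing down, gripper open.
Joint ranges: [-2.6, 2.6], [-0.5, 2.12], [-1.47, 1.34], [0.16, 2.42], [-1.27, 4.41], [0.06, 2.06], [-2.6, 2.6]. Speed limits (rad/s): [2.22, 2.22, 2.79, 2.79, 3.14, 3.14, 3.14].

INTERFACE

Orientations are given as a unit quaternion [x, y, z, w].
In Python, from workcell import manip gives the robot as it stands.
- The arm moves only by the tool arm_command, never from a script. Its argument "targets" is text: rows parted by semicolons, each of 6 numbers parted by spaces: the shift along the tool's x, y, z in mm, then the turn, a rotation vector about the tool's x, y, z in rad. A call has 1 to 5 rows; each row shifts and turns the commanded pose from where the row before left it, along the tool's axes as they then stand; what a row does not reach is not made up. A row lasts 1/8 s, in which the tool goes at most 62.5 mm and 10.7 degrees, less where a joint would pass 70% of its speed; a pose out of reach is approached as far as the arm can. A call is refused whole if a number of a shift passes 62.5 or a number of a turn 0.188, either way. A call with a gripper value outside its range is refused whole. "grip" is the finger opening in mm, from 0 to 85.4, set as the call begins (left out, the last holds). The fingers move at their own pace and stop on an object; "squeeze" is the grip in N (left out, the last holds). Time passes only in rows, so rows that do not move let the fingers close. It gives the time, the measured TCP pose, the force and the opening at its end, in the units of the state.
- manip.get_obs(): the state, without advancing time (a new reading comes with each control period).
- manip.camera(name): name is "scene" or "top" or "wrist"; returns a dict with "frame" (384x512x3 uint8, red, green, blue), "vertical_fov" (degrees; the focal length in pixels is half the picture's height over the tangent of half this angle, whatever the lens; pixels are square), "cx", "cy" (the principal point, pixels), "distortion" ([k1, k2, p1, p2, k3] as OpenCV has them; the pictures are not rectified), "rvec" (rotation vector, rad) and "tvec" (3), from world to camera coordinates, as OpenCV has them. Camera axes: x right, y down, z forward; pixel columns grow to the right and rows downward; lengths in m; the calibration is good to about 2 mm. A picture is of the moment at which its call begins. There is no depth.
- manip.hand_in(): hands the job in, once; it reports no verdict.
Trained networks look in a picture, given as the dict that the camera call returned (one of the last four; its "shot" number tells which), for a name from the list of things; names that differ only in an ending like _2 or _b are one class to them, and where a whole thing is asked for, a point or a joint stands for the part that bears it (a point fixed in the world has none). Each returns a list of dicts, best first, with "p" (0 to 1); they miss things now and then, are a little off and sometimes report something else, mostly with a low value. They report only what shows in the picture. A call takes as long as a camera call.
- manip.search_frame(picture, name): "xyz" ([x, y, z] in m, in the coordinates of the camera as it stood for that picture, good to about 4 mm: the middle of the surface that is visible of it).
The state is a dict: "clock": time; "joint_pos": joint angles; "joint_velocities": joint speeds; "tau": joint torques, N m; "position": TCP position; "ee_rot": TCP orientation; "ft_force": force on the tool from outside, world axes, zero at the start; "torque": the same for the moment, N m; "grip_width": opening from 0.0 (shut) to 1.0 (fully open).
Only numpy, scipy, OpenCV 4.12 (cv2) and the standard library are available. Lean on these libraries where they do the work, as an engineer would, in place of code of your own. Each camera call takes 0.05 s, during which the arm holds its last target.

TASK

The four watch heads are ready for final inspection: set each one down, dial up, in the holder whose recess was made for its shape and size, so that it lies flat on the felt inside the rim. Put them down gently rather than dropping them, and leave the open movement and the eye loupe where they stand.

Things in the scene. Friction and masses are not known exactly. Their poses are not given: they have to be found in the camera images.
- watch_large_round: steel watch head, no strap, black dial up: round case 42 mm in diameter, 13 mm thick. Strap lugs at both ends along x (12 and 6 o'clock): 50 mm over the lug tips, each pair 24.5 mm wide, from 2.5 to 10 mm above the underside; a good grip. A 3 mm crown juts from the -y side. Origin: centre of its underside (on the bench at the start); z up through the dial. About 85 g, loose.
- watch_small_round: steel watch head, no strap, black dial up: small round case 29 mm in diameter, 13 mm thick. Strap lugs at both ends along x (12 and 6 o'clock): 36 mm over the lug tips, each pair 16.5 mm wide, from 2.5 to 10 mm above the underside; a good grip. A 3 mm crown juts from the -y side. Origin: centre of its underside (on the bench at the start); z up through the dial. About 40 g, loose.
- watch_square: steel watch head, no strap, black dial up: square case 38 x 38 mm, 13 mm thick. Strap lugs at both ends along x (12 and 6 o'clock): 46 mm over the lug tips, each pair 38 mm wide, from 2.5 to 10 mm above the underside; a good grip. A 3 mm crown juts from the -y side. Origin: centre of its underside (on the bench at the start); z up through the dial. About 80 g, loose.
- watch_oblong: steel watch head, no strap, black dial up: long narrow rectangular case 40 mm (along x) by 23 mm, 13 mm thick. Strap lugs at both ends along x (12 and 6 o'clock): 46 mm over the lug tips, each pair 23 mm wide, from 2.5 to 10 mm above the underside; a good grip. A 3 mm crown juts from the -y side. Origin: centre of its underside (on the bench at the start); z up through the dial. About 55 g, loose.
- holder_large_round: grey plastic casing holder, fixed to the bench: a round block 86 mm in diameter, 16 mm tall, with a dark felt-lined large round recess 68 mm in diameter in its top, 3 mm deep, centred on the block; white index lines on the rim at +x and -x. Origin: centre of its underside on the bench; recess floor 13 mm, rim 16 mm above it. Any turn of the watch fits.
- holder_small_round: grey plastic casing holder, fixed to the bench: a round block 73 mm in diameter, 16 mm tall, with a dark felt-lined small round recess 52 mm in diameter in its top, 3 mm deep, centred on the block; white index lines on the rim at +x and -x. Origin: centre of its underside on the bench; recess floor 13 mm, rim 16 mm above it. Any turn of the watch fits.
- holder_square: grey plastic casing holder, fixed to the bench: a block 78 mm (along x) by 74 mm, 16 mm tall, with a dark felt-lined nearly square recess 58 mm (along x) by 54 mm in its top, 3 mm deep, centred on the block; white index lines on the rim at +x and -x. Origin: centre of its underside on the bench; recess floor 13 mm, rim 16 mm above it. The watch's lugs go along x, either way round.
- holder_oblong: grey plastic casing holder, fixed to the bench: a block 78 mm (along x) by 62 mm, 16 mm tall, with a dark felt-lined long narrow recess 58 mm (along x) by 39 mm in its top, 3 mm deep, centred on the block; white index lines on the rim at +x and -x. Origin: centre of its underside on the bench; recess floor 13 mm, rim 16 mm above it. The watch's lugs go along x, either way round.
- movement: bystander, loose: an open brass watch movement clamped on a round steel movement holder, 38 mm in diameter and 23 mm tall, with a clamp screw at one side (30 mm from the centre). Origin: centre of its underside on the bench.
- loupe: bystander, loose: black eye loupe, a cup 38 mm wide at the top, 27 mm at the foot, 30 mm tall, standing on its foot. Origin: centre of its underside on the bench.

How it is judged:
By the outcome, as a careful person would: the job done as asked, in the order asked, and still so for the second after the job is handed in, with the robot touching nothing.
It also fails if it takes over 104 s, if anything falls off the work surface, if the arm or the gripper's body presses on something with over 40 N, if the wrist force passes 120 N, or if a joint passes its speed limit or range.

## Working session

There is one attempt and no reset: what is moved stays moved. The work goes in short steps, Python scripts to look and compute and a tool call to move; the robot and the scene stay as the last step left them, time stands still between calls to the robot, and variables do not carry over. Pictures are saved under pics/ and viewed, and the job is handed in when it is done.

Besides the shell and the picture viewer there is one more tool, called in YAML: its name, and indented under it one key for each argument. arm_command: Moves the arm, as the interface text tells. Its arguments: {"type":"object","properties":{"targets":{"type":"string"},"grip":{"type":"number"},"squeeze":{"type":"number"}},"required":["targets"]}

```bash
mkdir -p pics; cat > h.py <<'E'
import numpy as np,cv2
from workcell import manip
def K(c):
    f=c["frame"].shape[0]/2/np.tan(np.radians(c["vertical_fov"])/2)
    return np.array([[f,0,c["cx"]],[0,f,c["cy"]],[0,0,1.]])
def pose(c): return cv2.Rodrigues(np.array(c["rvec"],float))[0],np.array(c["tvec"],float).ravel()
def p2w(c,uv,z):
    R,t=pose(c); n=cv2.undistortPoints(np.array(uv,float).reshape(-1,1,2),K(c),np.array(c["distortion"],float)).reshape(-1,2)
    d=np.c_[n,np.ones(len(n))]@R; o=-R.T@t
    return o+d*((z-o[2])/d[:,2])[:,None]
def w2p(c,P):
    return cv2.projectPoints(np.array(P,float).reshape(-1,1,3),np.array(c["rvec"],float),np.array(c["tvec"],float),K(c),np.array(c["distortion"],float))[0].reshape(-1,2)
def c2w(c,x):
    R,t=pose(c); return R.T@(np.array(x)-t)
def save(c,n,s=1.5): cv2.imwrite(n,cv2.resize(c["frame"][:,:,::-1],None,fx=s,fy=s,interpolation=cv2.INTER_CUBIC))
names=["watch_large_round","watch_small_round","watch_square","watch_oblong","holder_large_round","holder_small_round","holder_square","holder_oblong","movement","loupe"]
E
python3 - <<'E'
from h import *
import pickle
o=manip.get_obs(); print(o["position"],o["ee_rot"],o["clock"],o["ft_force"])
for n in ["top","scene"]:
    c=manip.camera(n); save(c,f"pics/{n}0.png"); pickle.dump(c,open(f"{n}0.pkl","wb"))
    print(n,c["vertical_fov"],c2w(c,[0,0,0]))
    for k in names:
        r=manip.search_frame(c,k)
        print(k,[(round(d["p"],2),c2w(c,d["xyz"]).round(3).tolist()) for d in r[:3]])
print(manip.get_obs()["clock"])
E
```

```text
[0.2591379  0.56829303 0.2112237 ] [ 2.12261304e-01  9.77212681e-01 -7.05874005e-04 -1.28135488e-04] 0.0 [0.3992224  0.72230315 0.55928538]
top 51.457446948186984 [0.30177673 0.0055033  1.18859506]
watch_large_round [(0.47, [0.537, -0.391, 0.011])]
watch_small_round []
watch_square [(0.65, [0.664, -0.138, 0.014]), (0.4, [0.374, 0.272, 0.014])]
watch_oblong [(0.56, [0.47, -0.118, 0.007])]
holder_large_round [(0.71, [0.378, 0.275, 0.015])]
holder_small_round [(0.57, [0.539, -0.393, 0.011]), (0.56, [0.534, 0.372, 0.01])]
holder_square [(0.95, [0.372, -0.26, 0.012])]
holder_oblong [(0.58, [0.455, 0.091, 0.014])]
movement []
loupe [(0.68, [0.521, -0.229, 0.016])]
scene 46.0917594423925 [ 1.07423162 -0.12396854  0.90903938]
watch_large_round [(0.81, [0.543, -0.387, 0.014])]
watch_small_round [(0.65, [0.662, 0.13, 0.01]), (0.5, [0.374, -0.255, 0.015]), (0.4, [0.662, -0.137, 0.012])]
watch_square [(0.56, [0.664, -0.141, 0.012]), (0.28, [0.474, -0.116, 0.012]), (0.16, [0.662, 0.13, 0.011])]
watch_oblong [(0.48, [0.538, 0.379, 0.014]), (0.47, [0.475, -0.115, 0.013])]
holder_large_round [(0.87, [0.38, 0.269, 0.016])]
holder_small_round [(0.89, [0.535, 0.377, 0.011])]
holder_square []
holder_oblong [(0.81, [0.458, 0.089, 0.012])]
movement [(0.72, [0.512, 0.234, 0.018])]
loupe [(0.58, [0.515, -0.224, 0.024])]
1.1
```

View pics/top0.png

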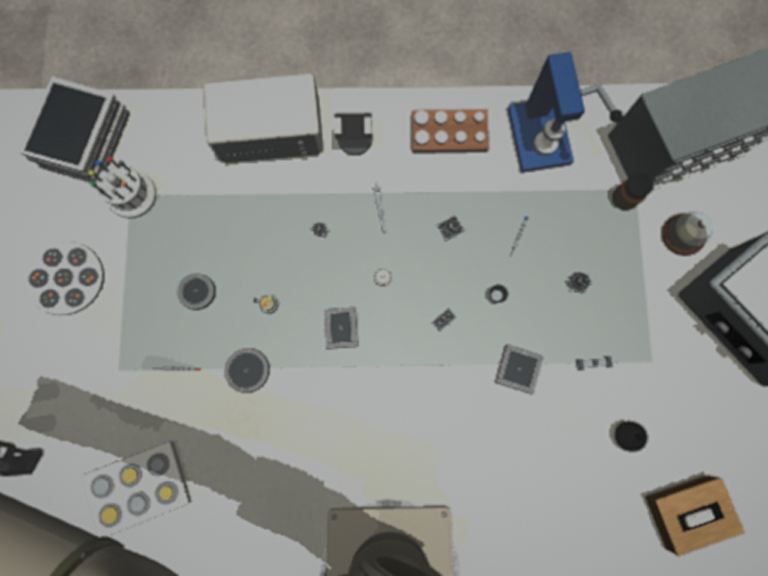

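View pics/scene0.png

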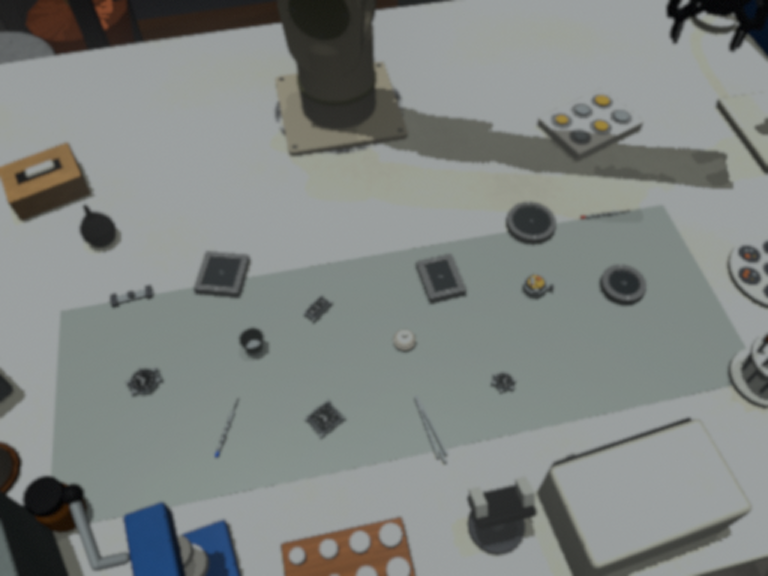

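```bash
python3 - <<'E'
from h import *
import pickle
c=pickle.load(open("top0.pkl","rb")); f=c["frame"][:,:,::-1]
P=[(386,188),(300,152),(295,213),(213,153),(131,194),(165,246),(227,218),(346,245)]
t=[cv2.resize(f[y-22:y+22,x-22:x+22],(190,190),interpolation=cv2.INTER_CUBIC) for x,y in P]
cv2.imwrite("pics/crops.png",np.vstack([np.hstack(t[:4]),np.hstack(t[4:])]))
print(p2w(c,P,[.013]*4+[.016]*4).round(3))
w=manip.camera("wrist"); save(w,"pics/w0.png"); print(w["vertical_fov"],c2w(w,[0,0,0]),pose(w)[0])
E
```

```text
[[ 0.54  -0.39   0.013]
 [ 0.656 -0.135  0.013]
 [ 0.468 -0.113  0.013]
 [ 0.657  0.132  0.013]
 [ 0.532  0.374  0.016]
 [ 0.377  0.269  0.016]
 [ 0.456  0.089  0.016]
 [ 0.371 -0.259  0.016]]
68.83695234562141 [0.19057527 0.59939323 0.37349807] [[ 4.16110312e-01  9.09314141e-01 -2.24117652e-05]
 [ 8.67936798e-01 -3.97168318e-01  2.98233200e-01]
 [ 2.71178765e-01 -1.24117362e-01 -9.54493037e-01]]
```

View pics/crops.png

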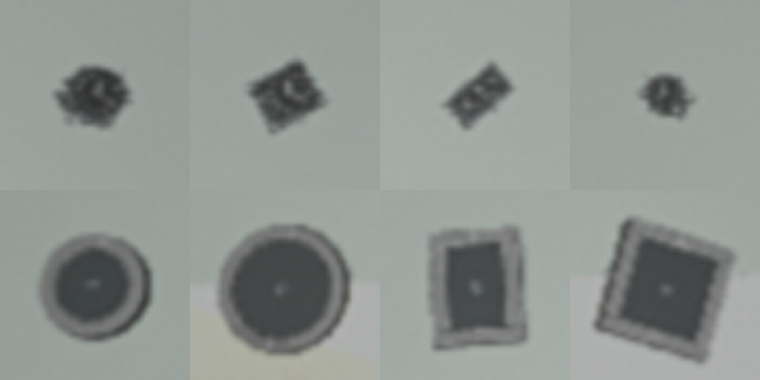

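View pics/w0.png

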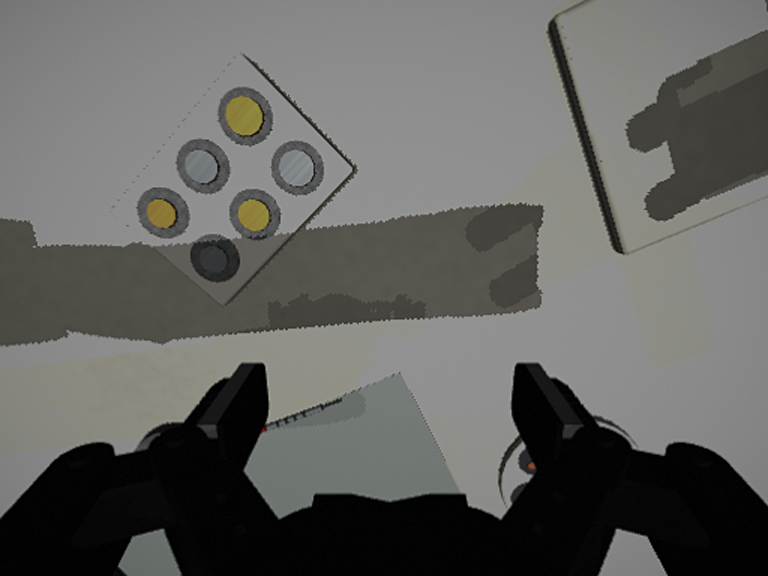

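```bash
cat >> h.py <<'E'
from scipy.spatial.transform import Rotation as Ro
def Rt(phi):
    return np.column_stack([[-np.sin(phi),np.cos(phi),0],[np.cos(phi),np.sin(phi),0],[0,0,-1]])
def plan(tx,ty,tz,phi,n=None,start=None):
    """rows from start (pos,R) to target; phi mod pi chosen nearest"""
    if start is None:
        o=manip.get_obs(); p=np.array(o["position"]); R=Ro.from_quat(o["ee_rot"]).as_matrix()
    else: p,R=start
    cur=np.arctan2(R[1,1],R[0,1])
    if not phi is None: phi=cur+((phi-cur+np.pi/2)%np.pi-np.pi/2)
    else: phi=cur
    T=np.array([tx,ty,tz]); Rg=Rt(phi)
    rv=(Ro.from_matrix(R.T@Rg)).as_rotvec()
    if n is None: n=max(1,int(np.ceil(max(np.linalg.norm(T-p)/.055,np.linalg.norm(rv)/.17))))
    rows=[]
    for i in range(n):
        d=R.T@((T-p)/(n-i))*1000; rv=Ro.from_matrix(R.T@Rg).as_rotvec()/(n-i)
        d=d.round(1); rv=rv.round(3)
        rows.append(" ".join(f"{v:g}" for v in [*(d+0.),*(rv+0.)]))
        p=p+R@d/1000; R=R@Ro.from_rotvec(rv).as_matrix()
    for i in range(0,n,5): print("; ".join(rows[i:i+5]))
    print("end",p.round(4),"phi",round(float(np.arctan2(R[1,1],R[0,1])),3))
    return p,R
E
python3 - <<'E'
from h import *
s=plan(.51,.365,.2,.62)
plan(.655,.132,.16,.2,start=s)
E
```

```text
-52.1 -13.6 2 0 0 0.087; -53.1 -9 2 0 0 0.087; -53.7 -4.3 2 0 0 0.087; -53.8 0.4 2 0 0 0.087; -53.6 5 2 0 0 0.087
-52.9 9.7 2 0 0 0.088
end [0.51   0.3651 0.2   ] phi 0.62
-45.7 -2.9 6.7 0 0 0.07; -45.7 0.3 6.7 0 0 0.07; -45.6 3.5 6.6 0 0 0.07; -45.3 6.7 6.7 0 0 0.07; -44.7 9.8 6.6 0 0 0.07
-43.8 12.9 6.7 0 0 0.07
end [0.655 0.132 0.16 ] phi 0.2
```

arm_command:
  targets: "-52 -13.5 2 0 0 0.087; -53 -9 2 0 0 0.087; -53.5 -4 2 0 0 0.087; -54 0.5 2 0 0 0.087; -53.5 5 2 0 0 0.087"
  grip: 60

```text
clock: 1.78
position: [0.4695, 0.3983, 0.2022]
ee_rot: [0.419, 0.908, 0.0, 0.0]
ft_force: [1.0, 0.4, 0.3]
grip_width: 0.702
```

arm_command:
  targets: "-53 10 2 0 0 0.088; 0 0 0 0 0 0"

```text
clock: 2.02
position: [0.5142, 0.361, 0.1998]
ee_rot: [0.462, 0.887, -0.001, 0.001]
ft_force: [-1.0, 0.1, 0.2]
grip_width: 0.701
```

```bash
python3 - <<'E'
from h import *
w=manip.camera("wrist"); save(w,"pics/w1.png")
o=manip.get_obs();print(o["position"],o["clock"],o["grip_width"])
r=manip.search_frame(w,"holder_small_round"); print([(d["p"],c2w(w,d["xyz"]).round(4)) for d in r])
plan(.655,.132,.16,.2)
E
```

```text
[0.51184119 0.3637845  0.19984902] 2.075 0.703250603789339
[(0.89, array([0.5352, 0.3746, 0.0145]))]
-45.7 -3 6.6 0 0 0.07; -45.8 0.2 6.6 0 0 0.07; -45.7 3.4 6.6 0 0 0.07; -45.3 6.6 6.7 0 0 0.07; -44.7 9.8 6.6 0 0 0.07
-43.9 12.9 6.7 0 0 0.069
end [0.655 0.132 0.16 ] phi 0.2
```

View pics/w1.png

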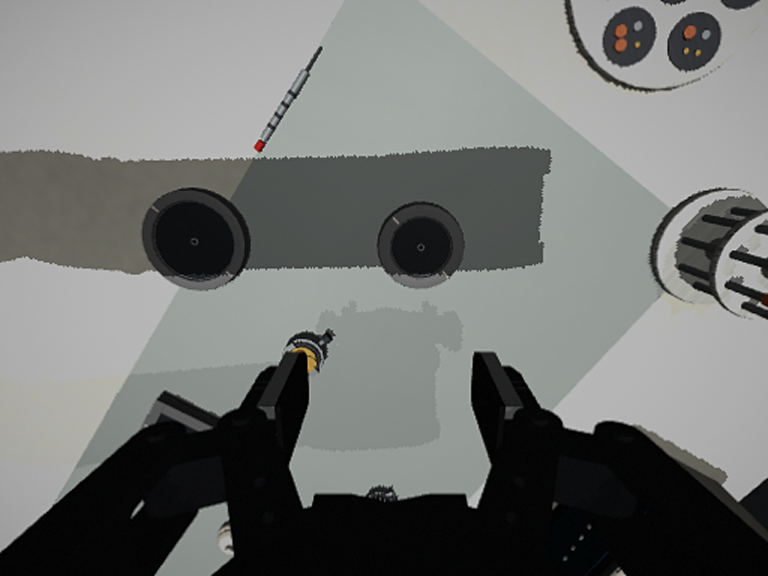

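```bash
python3 - <<'E'
from h import *
w=manip.camera("wrist")
print(p2w(w,[(194/1.5,241/1.5),(421/1.5,247/1.5)],.013).round(4))
E
```

```text
[[0.3727 0.2764 0.013 ]
 [0.5308 0.3826 0.013 ]]
```

arm_command:
  targets: "-45.5 -3 6.6 0 0 0.07; -46 0 6.6 0 0 0.07; -45.5 3.5 6.6 0 0 0.07; -45.5 6.5 6.6 0 0 0.07; -44.5 10 6.6 0 0 0.07"

```text
clock: 2.8
position: [0.6308, 0.1721, 0.167]
ee_rot: [0.605, 0.796, 0.0, -0.0]
ft_force: [-0.3, 0.9, 0.2]
grip_width: 0.701
```

arm_command:
  targets: "-44 13 6.6 0 0 0.07; 0 0 0 0 0 0"

```text
clock: 3.05
position: [0.6557, 0.1291, 0.1597]
ee_rot: [0.635, 0.773, -0.001, 0.0]
ft_force: [0.3, -0.1, -0.1]
grip_width: 0.704
```

```bash
python3 - <<'E'
from h import *
w=manip.camera("wrist"); save(w,"pics/w2.png")
import pickle; pickle.dump(w,open("w2.pkl","wb"))
o=manip.get_obs();print(o["position"],o["clock"],o["joint_pos"])
r=manip.search_frame(w,"watch_small_round"); print([(d["p"],c2w(w,d["xyz"]).round(4)) for d in r])
E
```

```text
[0.65502254 0.13209054 0.16000496] 3.1 [-0.51245332  0.46738618  0.34061867  1.4195416  -0.15765355  1.28210132
  0.03894575]
[(0.56, array([0.66  , 0.1328, 0.0107]))]
```

View pics/w2.png

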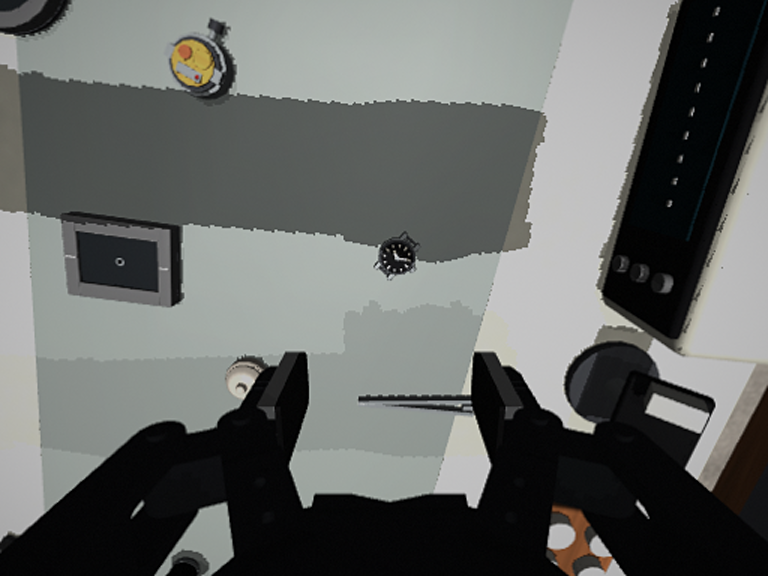

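```bash
python3 - <<'E'
from h import *
import pickle
w=pickle.load(open("w2.pkl","rb")); f=w["frame"][:,:,::-1]
def crop(x,y,r): return cv2.resize(f[y-r:y+r,x-r:x+r],(390,390),interpolation=cv2.INTER_NEAREST)
cv2.imwrite("pics/c2.png",np.hstack([crop(265,171,26),crop(80,173,45)]))
print(p2w(w,[(265.3,171.3)],.013),p2w(w,[(80,174.5)],.013))
print(w2p(w,[.655,.132,.152]))
E
```

```text
[[0.66182345 0.13298064 0.013     ]] [[0.4574672  0.08889444 0.013     ]]
[[258.82973014 219.85178751]]
```

View pics/c2.png

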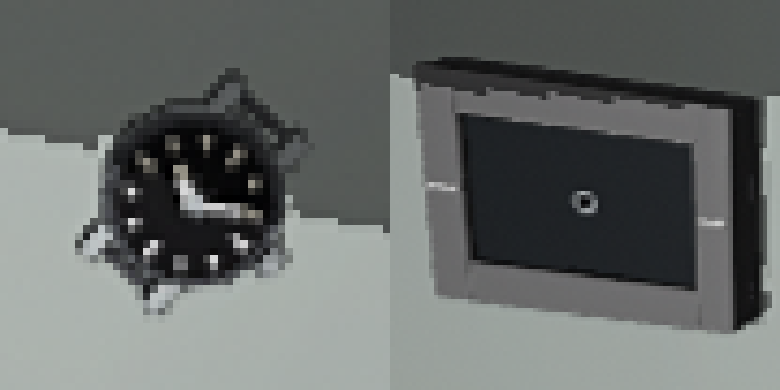

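```bash
python3 - <<'E'
from h import *
import pickle
w=pickle.load(open("w2.pkl","rb"))
A=lambda L,s,o:[(x/s+o[0]-.5+.0,y/s+o[1]-.5) for x,y in L]
P=p2w(w,A([(235,78),(298,135),(90,240),(157,302)],7.5,(239,145)),.010)
print(P.round(4),P.mean(0)); d=P[:2].mean(0)-P[2:].mean(0); print(np.linalg.norm(d),np.arctan2(d[1],d[0]))
H=p2w(w,A([(440-390,187),(712-390,223),(585-390,202)],4.333,(35,128)),[.016,.016,.013])
d=H[1]-H[0];print(H.round(4),np.linalg.norm(d),np.arctan2(d[1],d[0]),H[:2].mean(0))
a=np.arctan2(*(P[:2].mean(0)-P[2:].mean(0))[[1,0]])
s=plan(P.mean(0)[0],P.mean(0)[1],.05,a)
E
```

```text
[[0.6632 0.1517 0.01  ]
 [0.6743 0.1451 0.01  ]
 [0.6466 0.123  0.01  ]
 [0.6585 0.1154 0.01  ]] [0.66067834 0.13379186 0.01      ]
0.03335215408509961 1.064107528047343
[[0.4224 0.0872 0.016 ]
 [0.4909 0.091  0.016 ]
 [0.4569 0.0892 0.013 ]] 0.06859916825180395 0.05533867470874282 [0.45665484 0.08910035 0.016     ]
-0.2 1 18.4 0 0 -0.144; -0.4 0.9 18.4 0 0 -0.144; -0.5 0.9 18.4 0 0 -0.144; -0.6 0.8 18.3 0 0 -0.143; -0.8 0.7 18.4 0 0 -0.144
-0.8 0.6 18.3 0 -0.001 -0.143
end [0.6607 0.1338 0.05  ] phi 1.064
```

arm_command:
  targets: "0 1 18.5 0 0 -0.144; -0.5 1 18.5 0 0 -0.144; -0.5 1 18.5 0 0 -0.144; -0.5 1 18 0 0 -0.143; -1 0.5 18.5 0 0 -0.144"
  grip: 50

```text
clock: 3.78
position: [0.6597, 0.1355, 0.0683]
ee_rot: [0.316, 0.949, 0.001, -0.0]
ft_force: [0.7, 0.2, 0.8]
grip_width: 0.587
```

arm_command:
  targets: "-1 0.5 18.5 0 0 -0.143; 0 0 0 0 0 0; 0 0 0 0 0 0"

```text
clock: 4.15
position: [0.6616, 0.1336, 0.051]
ee_rot: [0.252, 0.968, 0.001, 0.0]
ft_force: [0.2, 0.3, -0.4]
grip_width: 0.587
```

```bash
python3 - <<'E'
from h import *
w=manip.camera("wrist"); save(w,"pics/w3.png")
import pickle; pickle.dump(w,open("w3.pkl","wb"))
o=manip.get_obs();print(o["position"],o["clock"],o["ft_force"])
print(w2p(w,[[.661,.1335,.013],[*o["position"][:2],.013]])*1.5)
E
```

```text
[0.66188801 0.13323948 0.05116145] 4.2 [-0.02987789 -0.21816212 -0.26132466]
[[389.66901124 310.78588006]
 [390.07807044 312.45578731]]
```

View pics/w3.png

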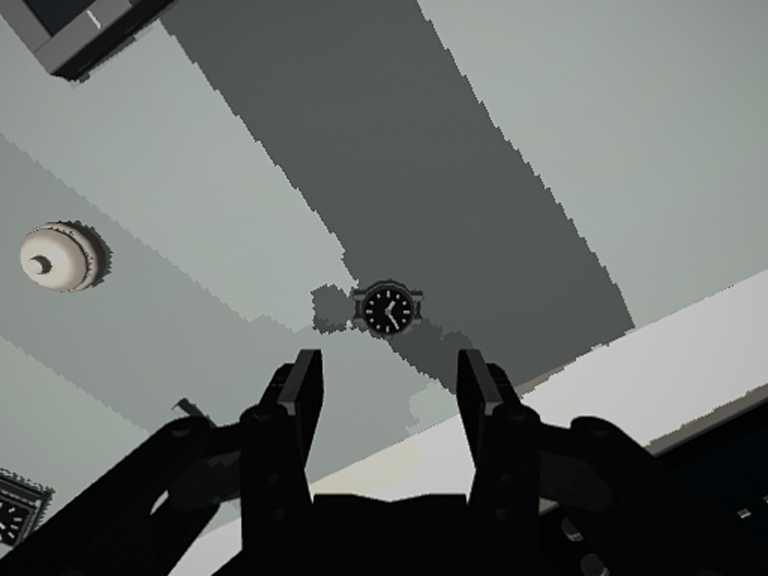

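arm_command:
  targets: "0 0.5 10 0 0 0; 0 0 10 0 0 0; 0 0 10 0 0 0; 0 0 0 0 0 0; 0 0 0 0 0 0"

```text
clock: 4.82
position: [0.6619, 0.1325, 0.02]
ee_rot: [0.252, 0.968, 0.0, 0.0]
ft_force: [-0.3, -0.5, -0.0]
grip_width: 0.585
```

```bash
python3 - <<'E'
from h import *
w=manip.camera("wrist"); save(w,"pics/w4.png")
o=manip.get_obs();print(o["position"],o["clock"],o["ft_force"],c2w(w,[0,0,0]))
E
```

```text
[0.66205638 0.13244924 0.02023135] 4.875 [0.31307602 0.31051805 0.16801664] [0.5959926  0.16862889 0.18144927]
```

View pics/w4.png

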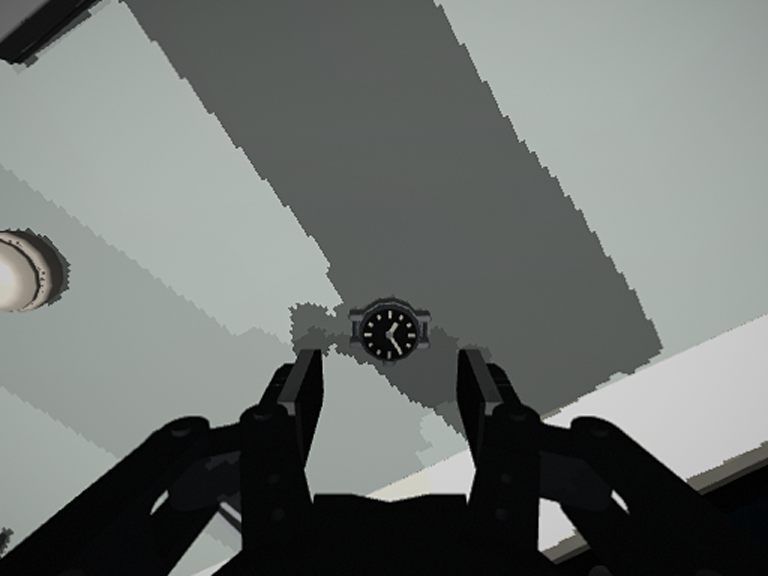

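arm_command:
  targets: "-0.5 0 5 0 0 0; 0 0 4 0 0 0; 0 0 0 0 0 0"

```text
clock: 5.25
position: [0.6619, 0.1321, 0.0104]
ee_rot: [0.252, 0.968, -0.0, -0.0]
ft_force: [0.2, -0.0, -0.4]
grip_width: 0.585
```

arm_command:
  targets: "0 0 2 0 0 0; 0 0 0 0 0 0"

```text
clock: 5.5
position: [0.6622, 0.1322, 0.0088]
ee_rot: [0.252, 0.968, -0.0, -0.0]
ft_force: [0.8, -0.3, -0.1]
grip_width: 0.586
```

arm_command:
  targets: "0 0 2 0 0 0; 0 0 0 0 0 0"

```text
clock: 5.75
position: [0.6621, 0.1322, 0.0067]
ee_rot: [0.252, 0.968, -0.0, -0.0]
ft_force: [0.3, 0.5, -0.0]
grip_width: 0.589
```

```bash
python3 - <<'E'
from h import *
w=manip.camera("wrist"); save(w,"pics/w5.png")
o=manip.get_obs();print(o["position"],o["clock"],o["ft_force"],c2w(w,[0,0,0]))
E
```

```text
[0.66218157 0.13223555 0.00682226] 5.8 [ 0.37817738  0.50613735 -0.78755016] [0.59623118 0.16841427 0.168204  ]
```

View pics/w5.png

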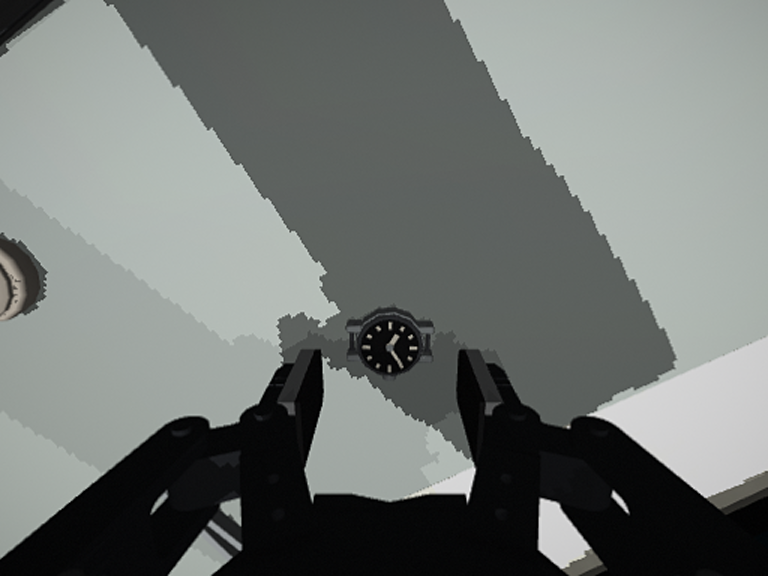

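arm_command:
  targets: "0 0 2.5 0 0 0; 0 0 0 0 0 0"

```text
clock: 6.05
position: [0.6621, 0.1322, 0.0041]
ee_rot: [0.252, 0.968, -0.0, -0.0]
ft_force: [-1.0, 0.5, 1.0]
grip_width: 0.589
```

arm_command:
  targets: "0 0 2.5 0 0 0; 0 0 0 0 0 0"

```text
clock: 6.3
position: [0.6621, 0.1322, 0.0016]
ee_rot: [0.252, 0.968, -0.0, -0.0]
ft_force: [-0.3, 0.4, 0.5]
grip_width: 0.587
```

arm_command:
  targets: "0 0 2 0 0 0; 0 0 0 0 0 0"

```text
clock: 6.55
position: [0.6621, 0.1322, -0.0003]
ee_rot: [0.252, 0.968, -0.0, -0.0]
ft_force: [-0.9, 0.2, 0.6]
grip_width: 0.586
```

arm_command:
  targets: "0 0 2 0 0 0; 0 0 0 0 0 0"

```text
clock: 6.8
position: [0.6621, 0.1322, -0.0023]
ee_rot: [0.252, 0.968, -0.0, -0.0]
ft_force: [-0.4, 0.1, 0.1]
grip_width: 0.587
```

arm_command:
  targets: "0 0 2 0 0 0; 0 0 0 0 0 0"

```text
clock: 7.05
position: [0.6621, 0.1322, -0.0043]
ee_rot: [0.252, 0.968, -0.0, -0.0]
ft_force: [-0.7, 0.3, -0.4]
grip_width: 0.586
```

arm_command:
  targets: "0 0 2 0 0 0; 0 0 0 0 0 0"

```text
clock: 7.3
position: [0.6621, 0.1322, -0.0063]
ee_rot: [0.252, 0.968, -0.0, -0.0]
ft_force: [-0.0, 0.4, -0.2]
grip_width: 0.583
```

```bash
python3 - <<'E'
from h import *
w=manip.camera("wrist"); save(w,"pics/w6.png")
o=manip.get_obs();print(o["position"],o["clock"],o["ft_force"],w["cx"],w["cy"],w["distortion"])
E
```

```text
[ 0.66215936  0.13219524 -0.00620362] 7.35 [-0.75152604  0.22322875 -0.31160922] 259.5264054901776 191.66287296826516 [0.00638652 0.         0.         0.         0.        ]
```

View pics/w6.png

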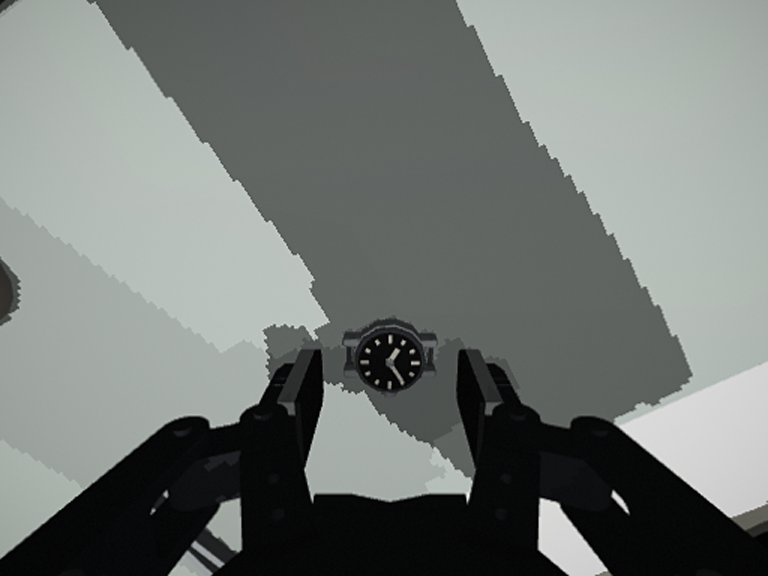

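arm_command:
  targets: "0 0 2 0 0 0; 0 0 2 0 0 0; 0 0 0 0 0 0"

```text
clock: 7.72
position: [0.6621, 0.1322, -0.0104]
ee_rot: [0.252, 0.968, -0.0, -0.0]
ft_force: [0.7, -0.5, -0.1]
grip_width: 0.583
```

arm_command:
  targets: "0 0 2 0 0 0; 0 0 0 0 0 0"

```text
clock: 7.98
position: [0.6621, 0.1322, -0.0123]
ee_rot: [0.252, 0.968, -0.0, -0.0]
ft_force: [-0.3, -0.2, 0.6]
grip_width: 0.587
```

arm_command:
  targets: "0 0 2 0 0 0; 0 0 0 0 0 0"

```text
clock: 8.22
position: [0.6621, 0.1322, -0.0143]
ee_rot: [0.252, 0.968, -0.0, -0.0]
ft_force: [0.1, 0.5, 0.2]
grip_width: 0.584
```

```bash
python3 - <<'E'
from h import *
w=manip.camera("wrist"); save(w,"pics/w7.png")
o=manip.get_obs();p=o["position"];print(p,o["clock"],o["ft_force"])
print(w2p(w,[[*p[:2],.01]])*1.5)
for h in (0,.005,.01,.015,.02):
  R=Ro.from_quat(o["ee_rot"]).as_matrix()
  print(h,(w2p(w,[[*(np.array(p)+R@[11/1e3,s*.025,0])[:2],h] for s in (-1,1)])*1.5).round(0).tolist())
E
```

```text
[ 0.6621579   0.13220999 -0.01420206] 8.275 [0.53316903 0.00665663 0.45157203]
[[391.03431817 372.26630043]]
0 [[325.0, 334.0], [457.0, 333.0]]
0.005 [[323.0, 339.0], [459.0, 339.0]]
0.01 [[321.0, 345.0], [461.0, 345.0]]
0.015 [[319.0, 351.0], [463.0, 351.0]]
0.02 [[316.0, 358.0], [466.0, 357.0]]
```

View pics/w7.png

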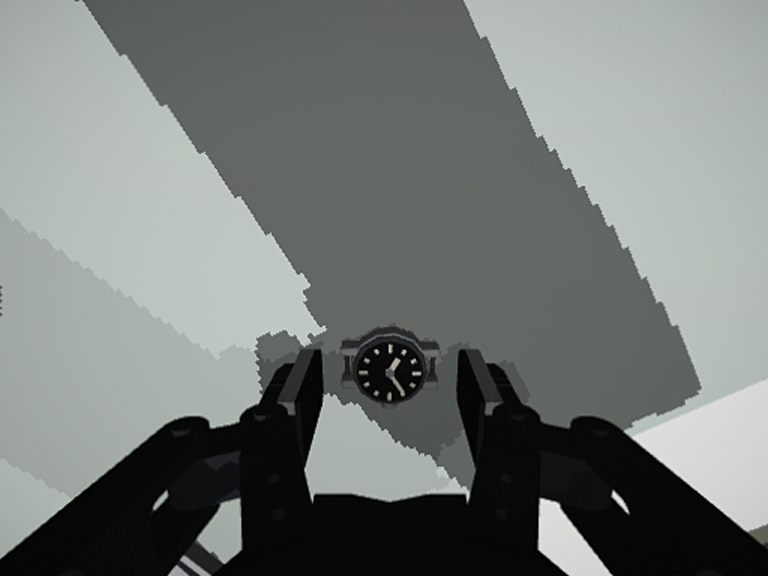

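arm_command:
  targets: "0 0 2 0 0 0; 0 0 0 0 0 0"

```text
clock: 8.52
position: [0.6621, 0.1322, -0.0163]
ee_rot: [0.252, 0.968, -0.0, -0.0]
ft_force: [0.0, -0.6, -0.2]
grip_width: 0.584
```

arm_command:
  targets: "0 0 2 0 0 0; 0 0 0 0 0 0"

```text
clock: 8.78
position: [0.6621, 0.1322, -0.0183]
ee_rot: [0.252, 0.968, -0.0, -0.0]
ft_force: [-0.5, 0.3, 0.0]
grip_width: 0.591
```

arm_command:
  targets: "0 0 1.5 0 0 0; 0 0 0 0 0 0"

```text
clock: 9.02
position: [0.6621, 0.1322, -0.0197]
ee_rot: [0.252, 0.968, 0.0, -0.0]
ft_force: [0.5, -1.1, 0.6]
grip_width: 0.581
```

arm_command:
  targets: "0 0 1.5 0 0 0; 0 0 0 0 0 0"

```text
clock: 9.28
position: [0.6621, 0.1322, -0.0212]
ee_rot: [0.252, 0.968, -0.0, -0.0]
ft_force: [-0.8, -0.2, 0.7]
grip_width: 0.585
```

arm_command:
  targets: "0 0 1.5 0 0 0; 0 0 0 0 0 0"

```text
clock: 9.52
position: [0.6624, 0.1323, -0.0221]
ee_rot: [0.252, 0.968, 0.0, 0.0]
ft_force: [-3.0, 0.1, 4.3]
grip_width: 0.589
```

arm_command:
  targets: "0 0 1.5 0 0 0; 0 0 0 0 0 0"

```text
clock: 9.78
position: [0.6625, 0.1323, -0.0222]
ee_rot: [0.252, 0.968, 0.0, 0.0]
ft_force: [-7.7, -1.3, 17.7]
grip_width: 0.582
```

```bash
python3 - <<'E'
from h import *
w=manip.camera("wrist"); save(w,"pics/w8.png")
o=manip.get_obs();p=o["position"];print(p,o["clock"],o["ft_force"])
f=w["frame"][:,:,::-1]; cv2.imwrite("pics/w8c.png",cv2.resize(f[190:340,180:340],None,fx=4.5,fy=4,interpolation=cv2.INTER_CUBIC))
E
```

```text
[ 0.66245909  0.13231688 -0.02217201] 9.825 [-8.47404698 -1.63733508 17.8368904 ]
```

View pics/w8c.png

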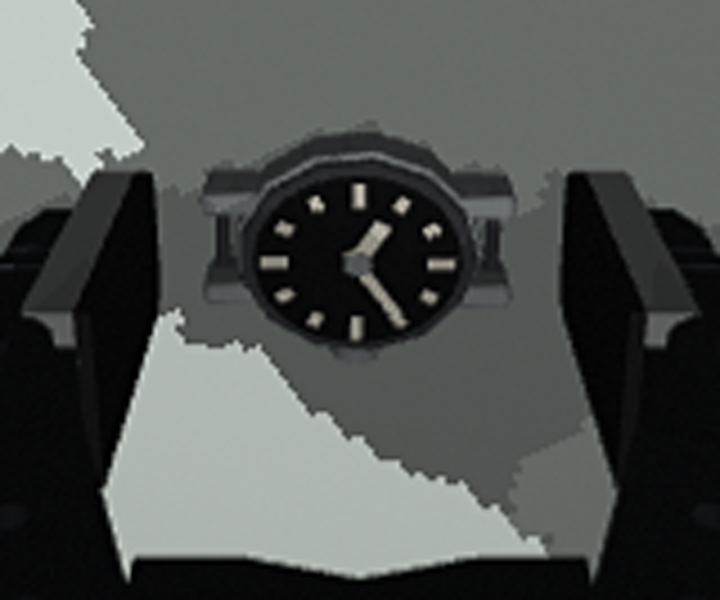

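arm_command:
  targets: "0 0 -4.5 0 0 0; 0 0 -4.5 0 0 0; 0 0 0 0 0 0"

```text
clock: 10.2
position: [0.6625, 0.1323, -0.0148]
ee_rot: [0.252, 0.968, 0.0, 0.0]
ft_force: [-0.1, 0.8, -0.0]
grip_width: 0.589
```

arm_command:
  targets: "0 0 0 0 0 0; 0 0 0 0 0 0; 0 0 0 0 0 0; 0 0 0 0 0 0"
  grip: 28
  squeeze: 30

```text
clock: 10.7
position: [0.6622, 0.1322, -0.0151]
ee_rot: [0.252, 0.968, 0.0, -0.0]
ft_force: [-1.2, -0.6, 3.9]
grip_width: 0.398
```

```bash
python3 - <<'E'
from h import *
w=manip.camera("wrist"); 
o=manip.get_obs();p=o["position"];print(p,o["clock"],o["ft_force"],o["grip_width"]*85.4)
f=w["frame"][:,:,::-1]; cv2.imwrite("pics/w9c.png",cv2.resize(f[190:340,180:340],None,fx=4.5,fy=4,interpolation=cv2.INTER_CUBIC))
E
```

```text
[ 0.66220075  0.1322359  -0.01504819] 10.75 [-1.73809723  0.39365086  2.89922488] 33.884774769448676
```

View pics/w9c.png

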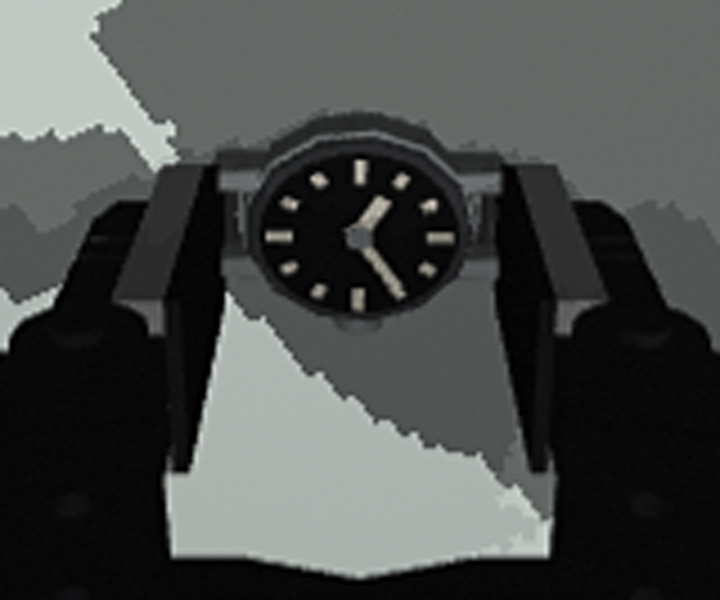

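```bash
python3 - <<'E'
from h import *
o=manip.get_obs(); p=o["position"]
s=plan(p[0],p[1],.04,1.064)
s=plan(.534,.3745,.04,1.064,start=s)
s=plan(.534,.3745,.006,1.064,start=s,n=2)
E
```

```text
0 0 -27.5 0 0 -0.001; 0 0 -27.5 0 0 -0.001
end [0.6622 0.1322 0.04  ] phi 1.064
45.9 29.9 0 0 0 0; 45.9 29.9 0 0 0 0; 46 29.9 0 0 0 0; 45.9 29.9 0 0 0 0; 46 30 0 0 0 0
end [0.534  0.3745 0.04  ] phi 1.064
0 0 17 0 0 0; 0 0 17 0 0 0
end [0.534  0.3745 0.006 ] phi 1.064
```

arm_command:
  targets: "0 0 -10 0 0 0; 0 0 -22 0 0 0; 0 0 -23 0 0 0; 0 0 0 0 0 0"

```text
clock: 11.25
position: [0.6642, 0.1326, 0.0434]
ee_rot: [0.252, 0.968, 0.001, 0.002]
ft_force: [0.3, -0.5, -0.2]
grip_width: 0.399
```

arm_command:
  targets: "46 30 0 0 0 0; 46 30 0 0 0 0; 46 30 0 0 0 0; 46 30 0 0 0 0; 46 30 0 0 0 0"

```text
clock: 11.88
position: [0.5333, 0.3766, 0.0399]
ee_rot: [0.252, 0.968, -0.0, -0.0]
ft_force: [0.7, 0.6, -0.5]
grip_width: 0.395
```

arm_command:
  targets: "0 0 0 0 0 0; 0 0 0 0 0 0"

```text
clock: 12.12
position: [0.5346, 0.3746, 0.0397]
ee_rot: [0.252, 0.968, -0.0, 0.0]
ft_force: [0.4, -0.7, -0.0]
grip_width: 0.394
```

```bash
python3 - <<'E'
from h import *
w=manip.camera("wrist"); save(w,"pics/w10.png")
o=manip.get_obs();p=o["position"];print(p,o["clock"],o["ft_force"],o["grip_width"]*85.4)
print(w2p(w,[[.534,.3745,.013]])*1.5)
plan(.534,.3745,.006,1.064,n=2)
E
```

```text
[0.53520478 0.37375669 0.03977223] 12.175 [ 0.82564052 -0.47992913 -0.03681646] 33.68952444767153
[[389.74604981 319.16115572]]
0.7 0 16.9 0 0 -0.002; 0.7 0.1 16.9 -0.001 0.001 -0.002
end [0.534  0.3745 0.006 ] phi 1.064
```

View pics/w10.png

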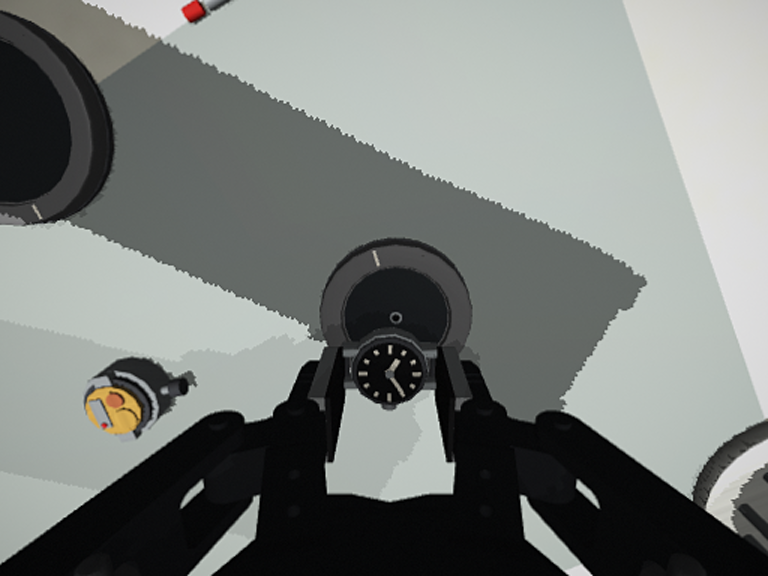

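arm_command:
  targets: "1 1.5 12 0 0 0; 1 1.5 12 0 0 0; 0 0 9 0 0 0; 0 0 0 0 0 0"

```text
clock: 12.68
position: [0.5336, 0.3782, 0.0056]
ee_rot: [0.252, 0.968, -0.001, -0.001]
ft_force: [-0.6, 0.8, -0.1]
grip_width: 0.399
```

```bash
python3 - <<'E'
from h import *
w=manip.camera("wrist"); save(w,"pics/w11.png")
o=manip.get_obs();p=o["position"];print(p,o["clock"],o["ft_force"],o["grip_width"]*85.4)
E
```

```text
[0.53398184 0.37858148 0.00640601] 12.725 [-0.00425353  0.42282459 -0.25276164] 34.15390304644076
```

View pics/w11.png

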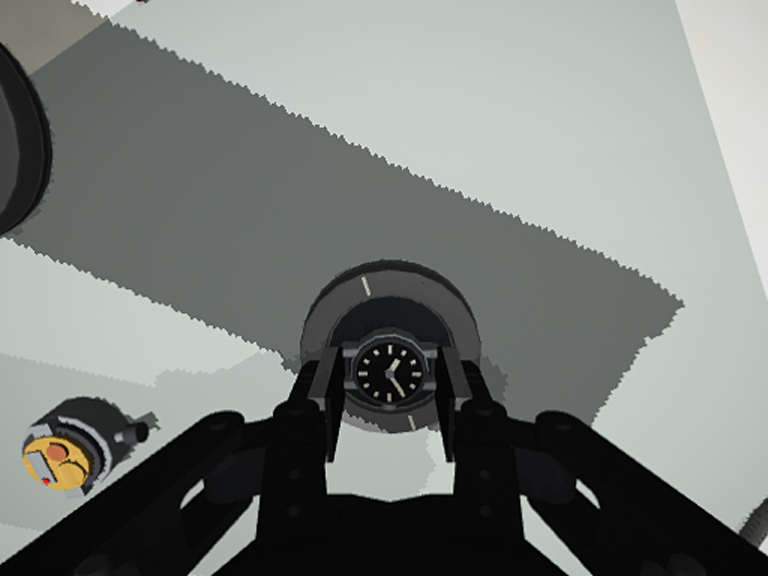

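arm_command:
  targets: "0 0 3 0 0 0; 0 0 2.5 0 0 0; 0 0 0 0 0 0"

```text
clock: 13.1
position: [0.5341, 0.3788, 0.0013]
ee_rot: [0.252, 0.968, -0.0, -0.0]
ft_force: [0.9, -0.8, 0.6]
grip_width: 0.398
```

arm_command:
  targets: "0 0 1 0 0 0; 0 0 0 0 0 0"

```text
clock: 13.35
position: [0.5341, 0.3788, 0.0004]
ee_rot: [0.252, 0.968, 0.0, -0.0]
ft_force: [-0.9, 1.0, -0.3]
grip_width: 0.394
```

arm_command:
  targets: "0 0 1 0 0 0; 0 0 0 0 0 0"

```text
clock: 13.6
position: [0.5341, 0.3788, -0.0007]
ee_rot: [0.252, 0.968, 0.0, -0.0]
ft_force: [-0.5, -0.2, -1.2]
grip_width: 0.394
```

arm_command:
  targets: "0 0 0.5 0 0 0; 0 0 0 0 0 0"

```text
clock: 13.85
position: [0.5341, 0.3789, -0.0011]
ee_rot: [0.252, 0.968, 0.0, -0.0]
ft_force: [-0.3, -0.0, -0.9]
grip_width: 0.397
```

arm_command:
  targets: "0 0 0.5 0 0 0; 0 0 0 0 0 0"

```text
clock: 14.1
position: [0.5341, 0.3789, -0.0016]
ee_rot: [0.252, 0.968, 0.0, -0.0]
ft_force: [0.2, 0.8, -0.6]
grip_width: 0.395
```

arm_command:
  targets: "0 0 0.5 0 0 0; 0 0 0 0 0 0"

```text
clock: 14.35
position: [0.5342, 0.3789, -0.002]
ee_rot: [0.252, 0.968, 0.0, 0.0]
ft_force: [0.4, -0.3, 0.7]
grip_width: 0.397
```

arm_command:
  targets: "0 0 0.5 0 0 0; 0 0 0 0 0 0"

```text
clock: 14.6
position: [0.5342, 0.3789, -0.0021]
ee_rot: [0.252, 0.968, 0.0, 0.0]
ft_force: [-1.7, -1.1, 4.6]
grip_width: 0.393
```

arm_command:
  targets: "0 0 0 0 0 0; 0 0 0 0 0 0; 0 0 0 0 0 0"
  grip: 52

```text
clock: 14.98
position: [0.5341, 0.3788, -0.0027]
ee_rot: [0.252, 0.968, -0.0, -0.0]
ft_force: [0.3, 0.0, 0.2]
grip_width: 0.604
```

arm_command:
  targets: "0 0 -15 0 0 0; 0 0 -25 0 0 0; 0 0 -25 0 0 0; 0 0 0 0 0 0"

```text
clock: 15.48
position: [0.5357, 0.3799, 0.0657]
ee_rot: [0.252, 0.968, 0.002, 0.001]
ft_force: [-0.4, -1.0, -0.9]
grip_width: 0.609
```

```bash
python3 - <<'E'
from h import *
w=manip.camera("wrist"); save(w,"pics/w12.png")
o=manip.get_obs();p=o["position"];print(p,o["clock"],o["ft_force"],o["grip_width"]*85.4)
plan(.655,-.135,.13,-.2)
E
```

```text
[0.53477823 0.3793571  0.06392826] 15.525 [-0.24528163  0.66965881 -0.57283987] 52.07829397178838
-35.6 -39 -6.7 0 0 0.126; -40.2 -34.3 -6.7 0 0 0.126; -44.2 -29 -6.7 0 0 0.126; -47.5 -23.2 -6.7 0 0 0.126; -50 -17 -6.6 0 0 0.126
-51.7 -10.6 -6.7 0 0 0.126; -52.6 -4 -6.6 0.001 0 0.126; -52.7 2.6 -6.7 0 0 0.127; -52 9.3 -6.6 0 -0.001 0.126; -50.4 15.7 -6.6 0.001 -0.001 0.127
end [ 0.655 -0.135  0.13 ] phi -0.2
```

View pics/w12.png

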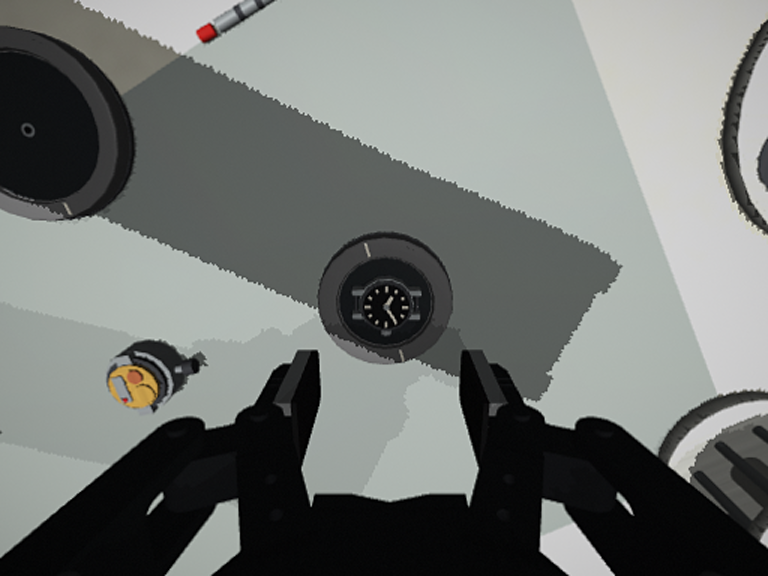

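```bash
python3 - <<'E'
from h import *
s=plan(.468,-.115,.12,-.75)
E
```

```text
-18.3 -46.4 -5.7 0 0 -0.133; -11.9 -48.4 -5.7 0 0 -0.133; -5.4 -49.6 -5.7 0 0 -0.133; 1.2 -49.9 -5.7 0 0 -0.133; 7.8 -49.3 -5.7 0 0 -0.133
14.3 -47.8 -5.7 0 0.001 -0.133; 20.5 -45.5 -5.7 0 0 -0.133; 26.3 -42.3 -5.7 0 0.001 -0.133; 31.7 -38.5 -5.6 0 0 -0.133; 36.6 -33.9 -5.7 0.001 0.001 -0.133
end [ 0.468  -0.1151  0.12  ] phi 2.392
```

```bash
python3 - <<'E'
s=open('h.py').read()
s=s.replace("phi=cur+((phi-cur+np.pi/2)%np.pi-np.pi/2)","az=np.arctan2(ty,tx); phi=az+((phi-az+np.pi/2)%np.pi-np.pi/2)")
open('h.py','w').write(s)
E
python3 - <<'E'
from h import *
s=plan(.468,-.115,.12,-.75)
E
```

```text
-16.6 -42.2 -5.2 0 0 0.165; -23.3 -38.9 -5.2 0 0 0.165; -29.4 -34.5 -5.2 0 0 0.165; -34.6 -29.3 -5.2 0 0 0.165; -39 -23.2 -5.2 0 0 0.165
-42.3 -16.4 -5.2 0 0 0.164; -44.4 -9.3 -5.2 0 0 0.165; -45.3 -1.9 -5.2 0 -0.001 0.164; -45 5.5 -5.1 0 0 0.165; -43.5 12.8 -5.1 0.001 -0.001 0.164
-40.7 19.7 -5.1 0 0 0.165
end [ 0.468  -0.1149  0.12  ] phi -0.75
```

arm_command:
  targets: "-16.5 -42 -5 0 0 0.165; -23.5 -39 -5 0 0 0.165; -29.5 -34.5 -5 0 0 0.165; -34.5 -29.5 -5 0 0 0.165; -39 -23 -5 0 0 0.165"

```text
clock: 16.15
position: [0.5031, 0.1525, 0.0869]
ee_rot: [0.621, 0.784, -0.0, -0.0]
ft_force: [-0.1, -1.0, 0.6]
grip_width: 0.608
```

arm_command:
  targets: "-42.5 -16.5 -5 0 0 0.165; -44.5 -9.5 -5 0 0 0.165; -45.5 -2 -5 0 0 0.165; -45 5.5 -5 0 0 0.165; -43.5 13 -5 0 0 0.165"

```text
clock: 16.77
position: [0.4723, -0.0725, 0.112]
ee_rot: [0.883, 0.469, -0.0, -0.0]
ft_force: [1.4, -0.7, -0.7]
grip_width: 0.61
```

arm_command:
  targets: "-40.5 19.5 -5 0 0 0.165; 0 0 0 0 0 0; 0 0 0 0 0 0"
  grip: 60

```text
clock: 17.15
position: [0.4667, -0.115, 0.1169]
ee_rot: [0.917, 0.398, -0.0, -0.0]
ft_force: [0.4, -0.1, -0.6]
grip_width: 0.701
```

```bash
cat >> h.py <<'E'
import pickle
def shot(n,crop=None):
    w=manip.camera("wrist"); save(w,f"pics/{n}.png"); pickle.dump(w,open(n+".pkl","wb"))
    o=manip.get_obs(); R=Ro.from_quat(o["ee_rot"]).as_matrix()
    print(np.array(o["position"]).round(4),"phi",round(float(np.arctan2(R[1,1],R[0,1])),3),o["clock"],np.array(o["ft_force"]).round(1),round(o["grip_width"]*85.4,1))
    return w
E
python3 -c "
from h import *
w=shot('w13'); f=w['frame'][:,:,::-1]
cv2.imwrite('pics/w13c.png',cv2.resize(f[130:240,200:320],(720,660)[:2] and (654,600),interpolation=cv2.INTER_NEAREST))
for k in ['watch_oblong']:
  print([(d['p'],c2w(w,d['xyz']).round(4)) for d in manip.search_frame(w,k)])"
```

```text
[ 0.4668 -0.1145  0.1169] phi -0.75 17.2 [-0.5  0.7 -0.5] 60.3
[(0.87, array([ 0.472 , -0.1165,  0.0103]))]
```

View pics/w13.png

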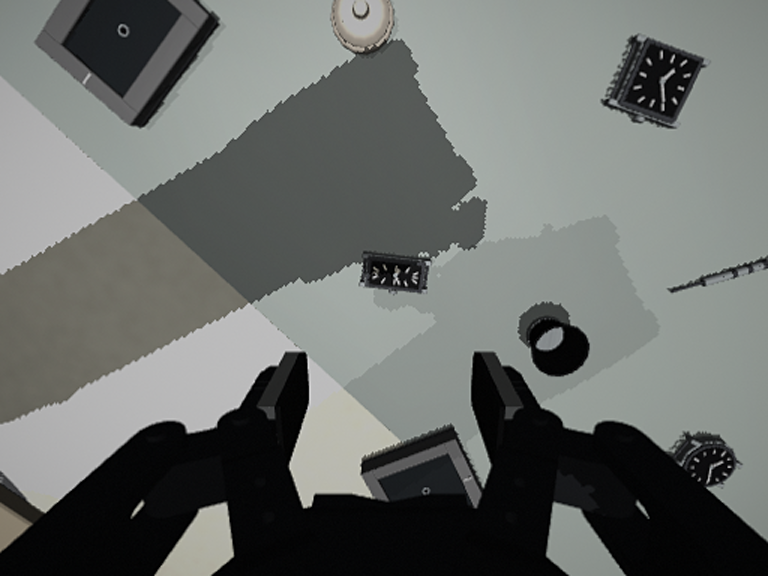

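View pics/w13c.png

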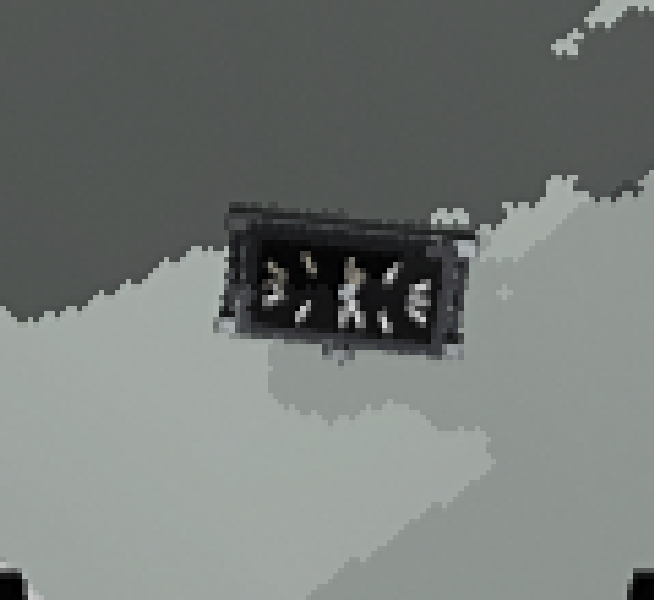

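```bash
python3 - <<'E'
from h import *
w=pickle.load(open("w13.pkl","rb"))
P=p2w(w,[(x/5.45+200-.5,y/5.45+130-.5) for x,y in [(248,228),(462,247),(240,325),(448,347)]],.012)
for a,b in ((0,1),(2,3)):
    d=P[b]-P[a]; print(np.linalg.norm(d),np.arctan2(d[1],d[0]))
c=P.mean(0); print(c)
plan(c[0],c[1],.02,-.845)
E
```

```text
0.0384778958911244 -0.8436646983872097
0.038223073581131695 -0.8630509954699028
[ 0.47201486 -0.11660496  0.012     ]
0.9 2.6 48.5 0 0 0.047; 1.1 2.6 48.5 -0.001 0 0.048
end [ 0.472  -0.1166  0.02  ] phi -0.845
```

arm_command:
  targets: "0.5 1.5 32 0 0 0.035; 0.5 1.5 32 0 0 0.035; 1 2 32.5 0 0 0.035; 0 0 0 0 0 0; 0 0 0 0 0 0"

```text
clock: 17.88
position: [0.4725, -0.1174, 0.0218]
ee_rot: [0.937, 0.35, 0.0, 0.0]
ft_force: [0.2, 0.3, 0.5]
grip_width: 0.702
```

```bash
python3 -c "
from h import *
w=shot('w14')
print(w2p(w,[[.472,-.1166,.012],[*manip.get_obs()['position'][:2],.012]])*1.5)"
```

```text
[ 0.4728 -0.1175  0.0221] phi -0.857 17.925 [ 0.4 -0.5  0.1] 59.9
[[384.95011601 335.63982859]
 [387.68589362 335.68790511]]
```

View pics/w14.png

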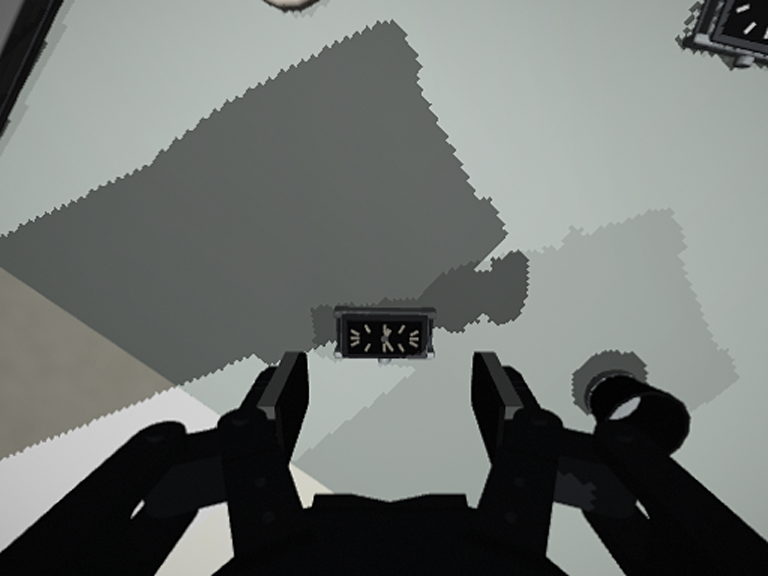

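arm_command:
  targets: "0 -1 12 0 0 0; 0 0 12 0 0 0; 0 0 8 0 0 0; 0 0 6 0 0 0; 0 0 0 0 0 0"

```text
clock: 18.55
position: [0.4709, -0.1171, -0.0176]
ee_rot: [0.937, 0.349, -0.0, -0.0]
ft_force: [0.0, 0.5, 0.7]
grip_width: 0.703
```

arm_command:
  targets: "0 0 0 0 0 0; 0 0 0 0 0 0; 0 0 0 0 0 0; 0 0 0 0 0 0"
  grip: 36

```text
clock: 19.05
position: [0.4715, -0.1172, -0.0167]
ee_rot: [0.937, 0.349, 0.0, -0.0]
ft_force: [-3.4, 0.6, 5.5]
grip_width: 0.509
```

```bash
python3 -c "
from h import *
w=shot('w15')
f=w['frame'][:,:,::-1]; cv2.imwrite('pics/w15c.png',cv2.resize(f[190:340,180:340],None,fx=4.5,fy=4,interpolation=cv2.INTER_CUBIC))
s=manip.get_obs()['position']
s=plan(s[0],s[1],.035,-.857)
s=plan(.457,.089,.035,.055,start=s)
"
```

```text
[ 0.4714 -0.1171 -0.0167] phi -0.858 19.1 [-1.9 -0.6  5.7] 43.6
0 0 -51.7 0 -0.001 -0.001
end [ 0.4714 -0.1171  0.035 ] phi -0.857
20.7 -27.5 0 0 0 -0.152; 24.6 -24.1 0 0 0 -0.152; 28 -20.1 0 0 0 -0.152; 30.7 -15.6 0 0 0 -0.152; 32.7 -10.8 0 0 0 -0.152
34 -5.8 -0.1 0 0 -0.152
end [0.457 0.089 0.035] phi 0.055
```

View pics/w15c.png

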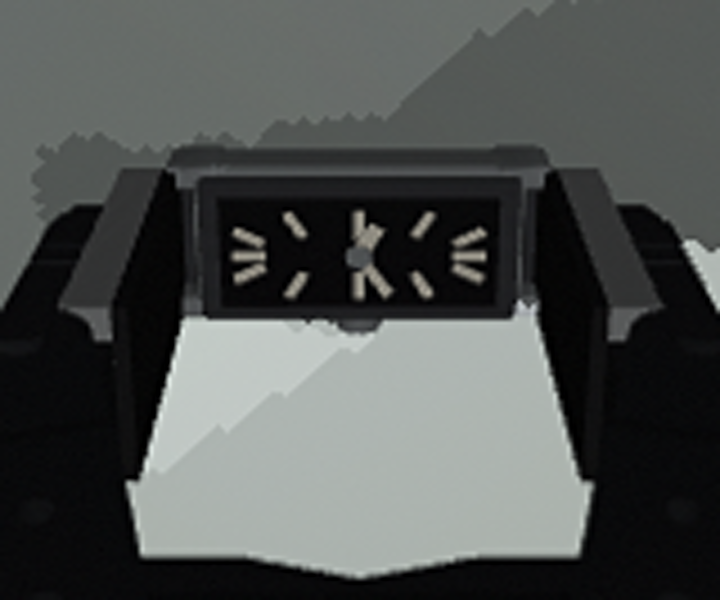

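arm_command:
  targets: "0 0 -8 0 0 0; 0 0 -22 0 0 0; 0 0 -22 0 0 0; 20.5 -27.5 0 0 0 -0.152; 24.5 -24 0 0 0 -0.152"

```text
clock: 19.73
position: [0.4667, -0.0479, 0.0357]
ee_rot: [0.873, 0.489, 0.001, 0.0]
ft_force: [-0.6, 0.6, -1.3]
grip_width: 0.508
```

arm_command:
  targets: "28 -20 0 0 0 -0.152; 30.5 -15.5 0 0 0 -0.152; 32.5 -11 0 0 0 -0.152; 34 -6 0 0 0 -0.152; 0 0 0 0 0 0"

```text
clock: 20.35
position: [0.4565, 0.0911, 0.0354]
ee_rot: [0.686, 0.728, 0.001, -0.0]
ft_force: [0.8, -0.3, -0.3]
grip_width: 0.507
```

arm_command:
  targets: "0 0 0 0 0 0"

```text
clock: 20.48
position: [0.4567, 0.0879, 0.0352]
ee_rot: [0.688, 0.725, 0.0, 0.0]
ft_force: [1.8, 0.7, -0.6]
grip_width: 0.507
```

```bash
python3 -c "
from h import *
w=shot('w16')
print(w2p(w,[[.457,.089,.013]])*1.5)
s=plan(.457,.089,.004,.055,n=2)
"
```

```text
[0.4567 0.0876 0.0351] phi 0.052 20.525 [ 0.4  0.2 -0.8] 43.6
[[389.08859028 321.63577139]]
0.7 0.2 15.6 0 0 -0.002; 0.7 0.2 15.5 0 0 -0.001
end [0.457 0.089 0.004] phi 0.055
```

View pics/w16.png

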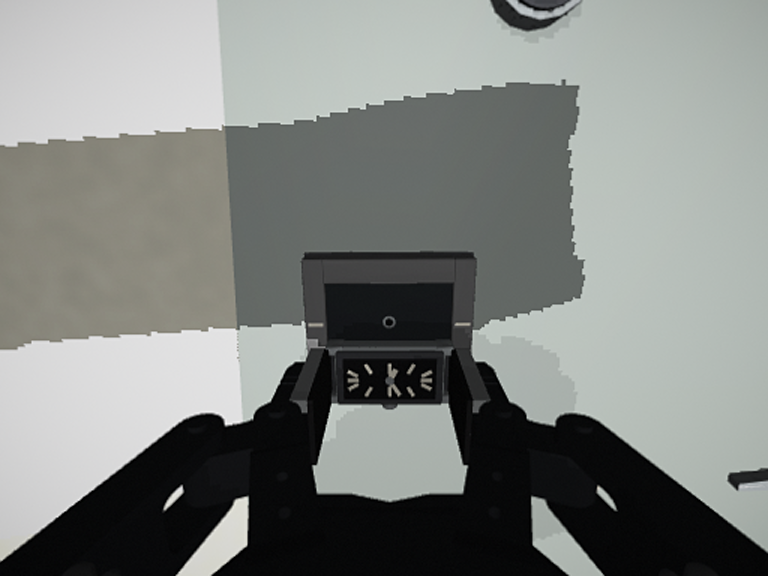

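arm_command:
  targets: "0.5 0 10 0 0 0; 0.5 0 10 0 0 0; 0.5 0 10 0 0 0; 0 0 4 0 0 0; 0 0 0 0 0 0"

```text
clock: 21.15
position: [0.4562, 0.0898, 0.0005]
ee_rot: [0.688, 0.726, -0.0, -0.0]
ft_force: [-0.3, -0.7, -0.3]
grip_width: 0.508
```

```bash
python3 -c "
from h import *
w=shot('w17')
f=w['frame'][:,:,::-1]; cv2.imwrite('pics/w17c.png',cv2.resize(f[150:300,170:350],None,fx=4,fy=4,interpolation=cv2.INTER_CUBIC))"
```

```text
[0.4565 0.0899 0.0009] phi 0.054 21.2 [-0.5 -0.1 -0.1] 43.4
```

View pics/w17c.png

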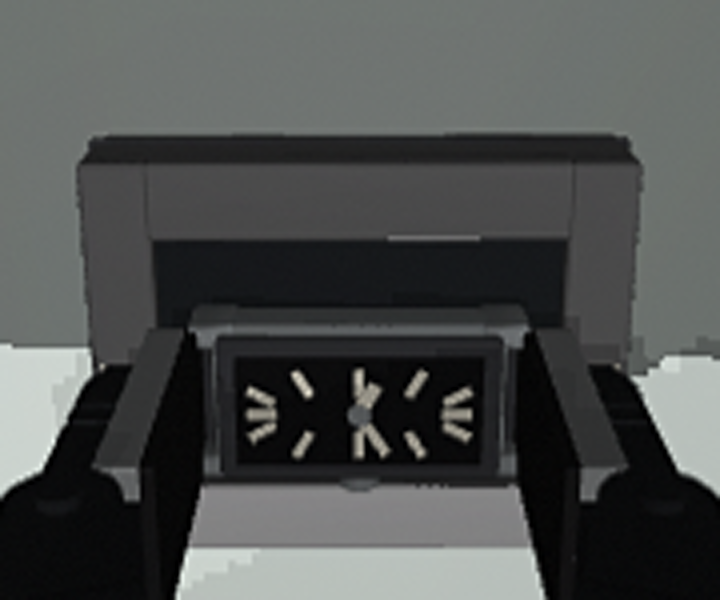

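```bash
python3 -c "
from h import *
w=pickle.load(open('w17.pkl','rb'))
print(p2w(w,[(170+360/4-.4,150+415/4-.4)],.0306))
print((w2p(w,[[.457,.089+.0195,.016],[.457,.089-.0195,.016],[.457,.089-.031,.016],[.457,.089+.031,.016]])-[170,150])*4)"
```

```text
[[0.45672214 0.08995672 0.0306    ]]
[[367.39705765 242.06293066]
 [353.07733236 485.25179609]
 [349.22261856 550.73953086]
 [372.03428717 163.33995378]]
```

Projections match the picture (recess edges at rows 240/485, block edges at 163/550). Lower.

arm_command:
  targets: "0 0 1.5 0 0 0; 0 0 1.5 0 0 0; 0 0 0 0 0 0"

```text
clock: 21.58
position: [0.4564, 0.09, -0.0021]
ee_rot: [0.688, 0.726, 0.0, -0.0]
ft_force: [-0.6, -0.7, -0.6]
grip_width: 0.507
```

arm_command:
  targets: "0 0 0.7 0 0 0; 0 0 0 0 0 0"

```text
clock: 21.82
position: [0.4564, 0.09, -0.0028]
ee_rot: [0.688, 0.726, 0.0, -0.0]
ft_force: [-0.1, -0.5, -0.1]
grip_width: 0.51
```

arm_command:
  targets: "0 0 0.7 0 0 0; 0 0 0 0 0 0"

```text
clock: 22.08
position: [0.4565, 0.09, -0.0035]
ee_rot: [0.688, 0.726, 0.0, -0.0]
ft_force: [-0.0, -0.6, -0.6]
grip_width: 0.509
```

arm_command:
  targets: "0 0 0.5 0 0 0; 0 0 0 0 0 0"

```text
clock: 22.32
position: [0.4565, 0.09, -0.0037]
ee_rot: [0.688, 0.726, 0.0, -0.0]
ft_force: [-1.8, -1.0, 6.2]
grip_width: 0.511
```

arm_command:
  targets: "0 0 0 0 0 0; 0 0 0 0 0 0; 0 0 0 0 0 0"
  grip: 60

```text
clock: 22.7
position: [0.4564, 0.09, -0.0041]
ee_rot: [0.688, 0.726, 0.0, -0.0]
ft_force: [-0.3, 0.2, -1.1]
grip_width: 0.704
```

arm_command:
  targets: "0 0 -12 0 0 0; 0 0 -25 0 0 0; 0 0 -25 0 0 0; 0 0 0 0 0 0"

```text
clock: 23.2
position: [0.458, 0.0905, 0.0603]
ee_rot: [0.688, 0.726, 0.002, 0.001]
ft_force: [-0.2, -0.9, -0.3]
grip_width: 0.703
```

```bash
python3 -c "
from h import *
w=shot('w18')
plan(.658,-.137,.12,-.55)
w=pickle.load(open('w13.pkl','rb'));f=w['frame'][:,:,::-1]
cv2.imwrite('pics/w13d.png',cv2.resize(f[15:95,390:490],None,fx=6,fy=6,interpolation=cv2.INTER_CUBIC))"
```

```text
[0.4571 0.0903 0.059 ] phi 0.054 23.25 [ 0.1  0.5 -0.5] 60.2
-39.6 31.4 -10.1 0 0 0.101; -36.3 35.3 -10.1 0 0 0.101; -32.5 38.7 -10.2 0 0 0.101; -28.4 41.8 -10.1 0 -0.001 0.1; -24.2 44.4 -10.1 0.001 0 0.101
-19.5 46.7 -10.2 0 -0.001 0.1
end [ 0.658 -0.137  0.12 ] phi -0.55
```

View pics/w18.png

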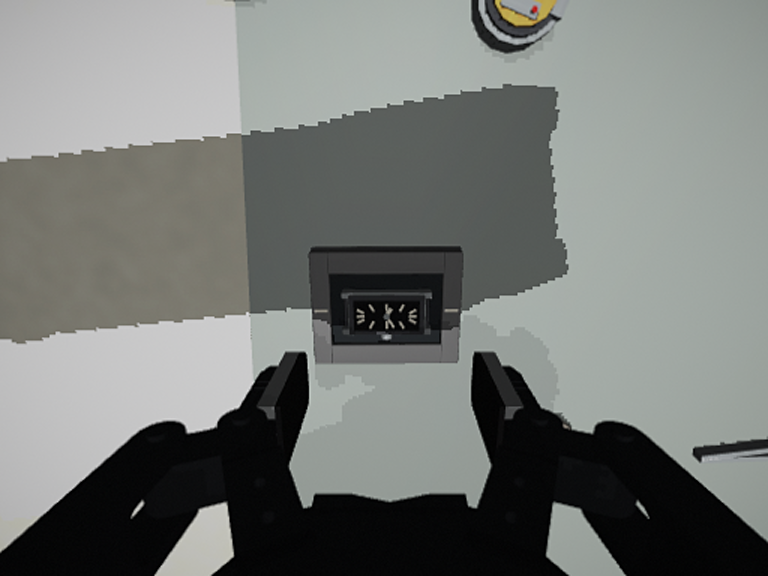

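View pics/w13d.png

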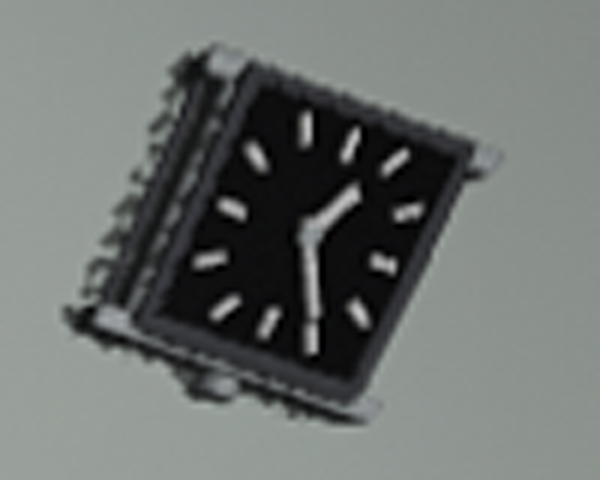

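```bash
python3 -c "
from h import *
plan(.661,-.138,.10,-1.05)"
```

```text
-34.1 27.3 -5.8 0 0 0.158; -29.4 32.4 -5.8 0 0 0.158; -23.9 36.6 -5.8 0 0 0.158; -17.9 39.9 -5.9 0 -0.001 0.158; -11.4 42.2 -5.8 0 0 0.157
-4.7 43.5 -5.8 0 -0.001 0.158; 2.3 43.7 -5.9 0.001 0 0.157
end [ 0.661 -0.138  0.1  ] phi -1.05
```

arm_command:
  targets: "-34 27.5 -6 0 0 0.158; -29.5 32.5 -6 0 0 0.158; -24 36.5 -6 0 0 0.158; -18 40 -6 0 0 0.158; -11.5 42 -6 0 0 0.158"

```text
clock: 23.88
position: [0.6025, -0.0741, 0.0873]
ee_rot: [0.915, 0.403, -0.001, -0.0]
ft_force: [0.2, -0.5, 0.7]
grip_width: 0.702
```

arm_command:
  targets: "-4.5 43.5 -6 0 0 0.158; 2.5 43.5 -6 0 0 0.157; 0 0 0 0 0 0; 0 0 0 0 0 0"

```text
clock: 24.38
position: [0.6598, -0.1376, 0.0988]
ee_rot: [0.966, 0.258, -0.001, -0.0]
ft_force: [-0.0, 0.8, -0.1]
grip_width: 0.705
```

```bash
python3 -c "
from h import *
w=shot('w19')
f=w['frame'][:,:,::-1]
cv2.imwrite('pics/w19c.png',cv2.resize(f[130:250,190:330],None,fx=5,fy=5,interpolation=cv2.INTER_NEAREST))"
```

```text
[ 0.6599 -0.1369  0.0991] phi -1.049 24.425 [-0.5  0.6 -0. ] 60.0
```

View pics/w19.png

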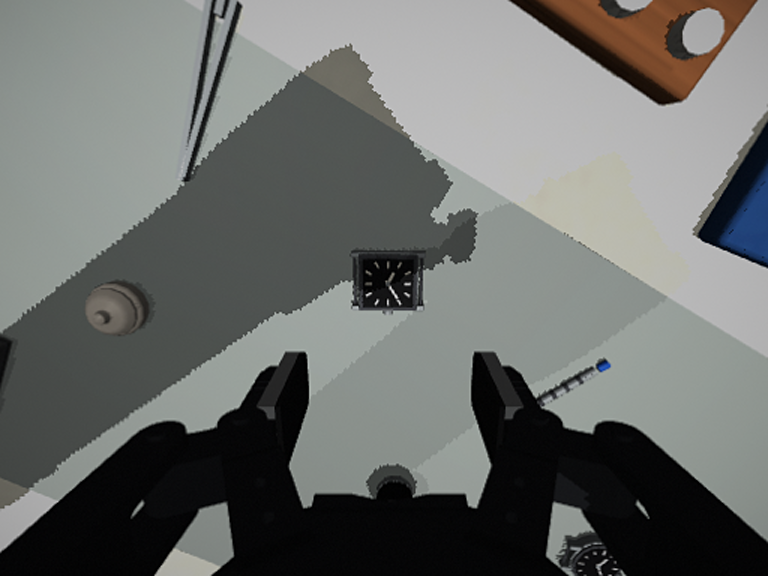

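View pics/w19c.png

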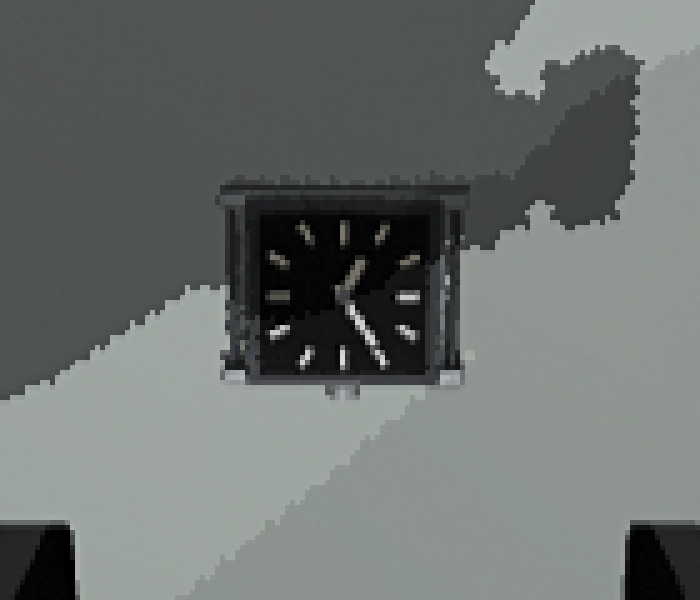

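```bash
python3 -c "
from h import *
w=pickle.load(open('w19.pkl','rb'))
g=lambda x,y:(190+x/5-.4,130+y/5-.4)
print(p2w(w,[g(344,296)],.0135))
a=p2w(w,[g(258,210),g(437,210),g(250,380),g(440,382)],.013);print(a.mean(0),np.arctan2(*(a[1]-a[0])[[1,0]]),np.arctan2(*(a[3]-a[2])[[1,0]]))
c=a.mean(0)
plan(c[0],c[1],.022,-1.05,n=3)
w=manip.camera('top')
"
```

```text
[[ 0.66134189 -0.1365506   0.0135    ]]
[ 0.6612246  -0.13708838  0.013     ] -1.0510450377599416 -1.0621400319235315
0.4 0.3 25.7 -0.001 0 0; 0.4 0.3 25.7 0 0 0; 0.4 0.3 25.7 -0.001 0.001 0.001
end [ 0.6613 -0.1371  0.022 ] phi -1.05
```

Well aligned; descend directly to a grasp height of about −0.0165.

arm_command:
  targets: "0.5 0.5 26 0 0 0; 0.5 0.5 26 0 0 0.005; 0 0 25 0 0 0; 0 0 0 0 0 0; 0 0 0 0 0 0"

```text
clock: 25.1
position: [0.6623, -0.138, 0.0242]
ee_rot: [0.967, 0.255, 0.001, 0.0]
ft_force: [0.1, 0.3, -0.4]
grip_width: 0.703
```

```bash
python3 -c "
from h import *
w=shot('w20')
f=w['frame'][:,:,::-1]
cv2.imwrite('pics/w20c.png',cv2.resize(f[170:330,170:350],None,fx=4,fy=3.7,interpolation=cv2.INTER_CUBIC))"
```

```text
[ 0.6626 -0.1383  0.0245] phi -1.055 25.15 [0.9 0.7 0.8] 59.9
```

View pics/w20c.png

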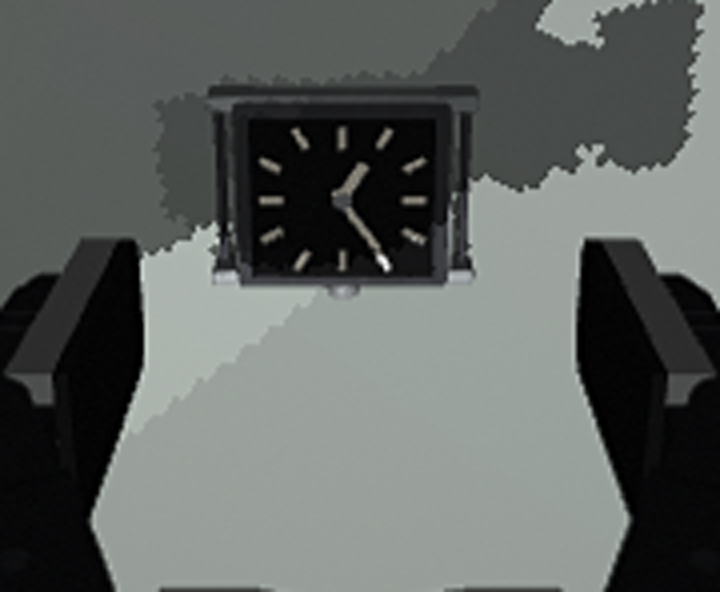

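arm_command:
  targets: "-0.5 -2 12 0 0 0; 0 0 12 0 0 0; 0 0 10 0 0 0; 0 0 6.5 0 0 0; 0 0 0 0 0 0"

```text
clock: 25.78
position: [0.6601, -0.137, -0.0182]
ee_rot: [0.967, 0.254, -0.001, -0.0]
ft_force: [-0.0, 0.7, -0.1]
grip_width: 0.7
```

arm_command:
  targets: "0 0 0 0 0 0; 0 0 0 0 0 0; 0 0 0 0 0 0; 0 0 0 0 0 0; 0 0 0 0 0 0"
  grip: 30

```text
clock: 26.4
position: [0.6609, -0.1371, -0.017]
ee_rot: [0.967, 0.255, 0.0, 0.0]
ft_force: [-0.3, -0.4, 4.8]
grip_width: 0.433
```

```bash
python3 -c "
from h import *
w=shot('w21')
f=w['frame'][:,:,::-1]
cv2.imwrite('pics/w21c.png',cv2.resize(f[170:330,170:350],None,fx=4,fy=3.7,interpolation=cv2.INTER_CUBIC))"
```

```text
[ 0.6609 -0.1371 -0.0169] phi -1.056 26.45 [-0.5 -0.4  5.7] 37.0
```

View pics/w21c.png

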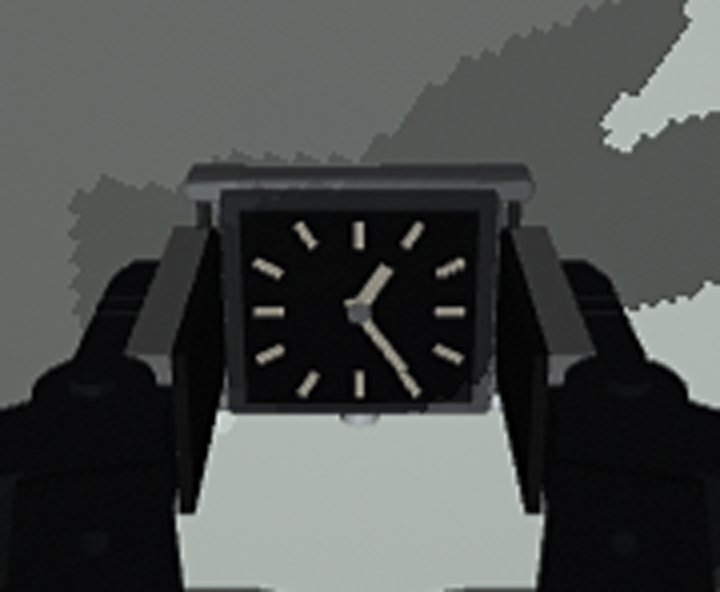

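```bash
python3 -c "
from h import *
s=manip.get_obs()['position']
s=plan(s[0],s[1],.065,-1.056)
s=plan(.371,-.2595,.065,-.34,start=s)
"
```

```text
0 0 -41 0 0 0; 0.1 0 -40.9 0.001 -0.001 0
end [ 0.6609 -0.137   0.065 ] phi -1.056
-52.1 -6 0 0 0 -0.119; -51 -12.2 0 0 0 -0.119; -49.2 -18.1 0 0 0 -0.12; -46.7 -23.9 0 0 0 -0.119; -43.6 -29.3 0 0 0 -0.12
-39.7 -34.3 0 0 0 -0.119
end [ 0.371  -0.2595  0.065 ] phi -0.34
```

arm_command:
  targets: "0 0 -10 0 0 0; 0 0 -24 0 0 0; 0 0 -24 0 0 0; 0 0 -24 0 0 0"

```text
clock: 26.95
position: [0.6602, -0.1368, 0.0654]
ee_rot: [0.967, 0.255, -0.0, -0.0]
ft_force: [0.6, 1.6, -1.2]
grip_width: 0.429
```

arm_command:
  targets: "-52 -6 0 0 0 -0.119; -51 -12 0 0 0 -0.119; -49 -18 0 0 0 -0.12; -46.5 -24 0 0 0 -0.119; -43.5 -29.5 0 0 0 -0.12"

```text
clock: 27.58
position: [0.4175, -0.2391, 0.0647]
ee_rot: [0.848, 0.529, 0.0, -0.0]
ft_force: [-0.1, -1.3, -1.0]
grip_width: 0.437
```

arm_command:
  targets: "-39.5 -34.5 0 0 0 -0.119; 0 0 0 0 0 0; 0 0 0 0 0 0"

```text
clock: 27.95
position: [0.3712, -0.2586, 0.0649]
ee_rot: [0.817, 0.577, 0.001, 0.0]
ft_force: [0.7, 0.8, -1.4]
grip_width: 0.434
```

```bash
python3 -c "
from h import *
w=shot('w22')
print(w2p(w,[.371,-.2595,.013])*1.5)"
```

```text
[ 0.3716 -0.2584  0.0648] phi -0.34 28.0 [ 0.2  0.4 -0.4] 36.6
[[387.92381248 304.90107743]]
```

View pics/w22.png

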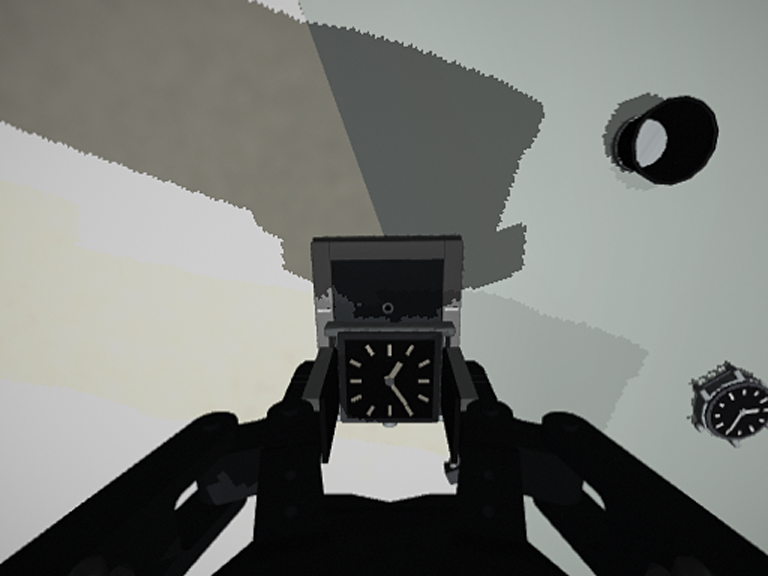

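```bash
python3 -c "
from h import *
plan(.3705,-.2608,.001,-.34,n=3)"
```

```text
-0.9 -0.1 21.3 0 0 0; -0.9 -0.1 21.2 0 0 0; -0.8 -0.1 21.3 0.001 0 0
end [ 0.3705 -0.2608  0.001 ] phi -0.34
```

arm_command:
  targets: "-1 0 20 0 0 0; -1 0 20 0 0 0; -0.5 0 15 0 0 0; 0 0 8.5 0 0 0; 0 0 0 0 0 0"

```text
clock: 28.62
position: [0.3699, -0.261, 0.0006]
ee_rot: [0.817, 0.577, -0.0, -0.0]
ft_force: [-0.0, 0.9, -0.4]
grip_width: 0.433
```

```bash
python3 -c "
from h import *
w=shot('w23')
f=w['frame'][:,:,::-1]
cv2.imwrite('pics/w23c.png',cv2.resize(f[150:300,170:350],None,fx=4,fy=3.7,interpolation=cv2.INTER_CUBIC))"
```

```text
[ 0.3701 -0.2612  0.0011] phi -0.34 28.675 [-0.2  0.6 -1.1] 36.6
```

View pics/w23c.png

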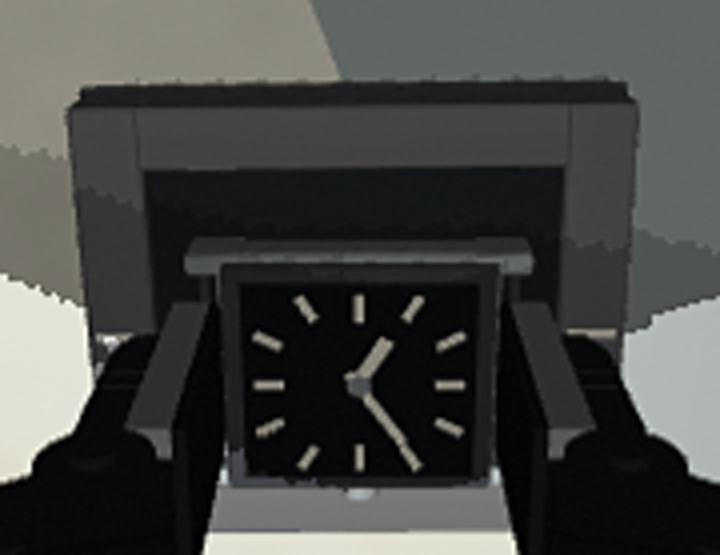

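```bash
python3 -c "
from h import *
w=pickle.load(open('w23.pkl','rb'))
R=Rt(-.34)
for c in ([.3705,-.2608],[.371,-.2595]):
  c=np.array([*c,0])
  print(((w2p(w,[c+R@[s,0,0]+[0,0,.016] for s in (.037,.027,-.027,-.037)])-[170,150])*[4,3.7]).round(0).tolist())
print(p2w(w,[(170+360/4-.4,150+383/3.7-.4)],.031))"
```

```text
[[356.0, 105.0], [356.0, 170.0], [357.0, 483.0], [357.0, 535.0]]
[[356.0, 95.0], [356.0, 161.0], [357.0, 476.0], [357.0, 528.0]]
[[ 0.37087183 -0.26062557  0.031     ]]
```

arm_command:
  targets: "0 0 2 0 0 0; 0 0 1.5 0 0 0; 0 0 0 0 0 0"

```text
clock: 29.05
position: [0.3701, -0.2611, -0.0024]
ee_rot: [0.817, 0.577, 0.0, 0.0]
ft_force: [-0.4, -0.5, -1.2]
grip_width: 0.427
```

arm_command:
  targets: "0 0 0.7 0 0 0; 0 0 0 0 0 0"

```text
clock: 29.3
position: [0.37, -0.2611, -0.0032]
ee_rot: [0.817, 0.577, 0.0, -0.0]
ft_force: [-0.2, 0.4, -0.8]
grip_width: 0.432
```

arm_command:
  targets: "0 0 0.7 0 0 0; 0 0 0 0 0 0"

```text
clock: 29.55
position: [0.37, -0.2611, -0.004]
ee_rot: [0.817, 0.577, 0.0, -0.0]
ft_force: [0.0, 0.3, 0.3]
grip_width: 0.431
```

arm_command:
  targets: "0 0 0.5 0 0 0; 0 0 0 0 0 0"

```text
clock: 29.8
position: [0.37, -0.2612, -0.0041]
ee_rot: [0.817, 0.577, 0.0, -0.0]
ft_force: [-2.4, 1.4, 7.8]
grip_width: 0.431
```

arm_command:
  targets: "0 0 0 0 0 0; 0 0 0 0 0 0; 0 0 0 0 0 0"
  grip: 58

```text
clock: 30.18
position: [0.37, -0.2611, -0.0045]
ee_rot: [0.817, 0.577, 0.0, -0.0]
ft_force: [-0.2, -0.9, -0.0]
grip_width: 0.68
```

arm_command:
  targets: "0 0 -12 0 0 0; 0 0 -25 0 0 0; 0 0 -35 0 0 0; 0 0 0 0 0 0"

```text
clock: 30.68
position: [0.3717, -0.262, 0.0703]
ee_rot: [0.817, 0.577, 0.002, 0.002]
ft_force: [-0.2, 0.4, -0.8]
grip_width: 0.678
```

```bash
python3 -c "
from h import *
w=shot('w24')
plan(.540,-.390,.10,-.62)"
```

```text
[ 0.3709 -0.2614  0.0689] phi -0.34 30.725 [ 0.2 -0.6 -0.2] 57.9
-16.2 50.6 -7.6 0.001 0 0.07; -12.6 51.6 -7.7 0.001 0 0.07; -9 52.3 -7.8 0 -0.001 0.07; -5.4 52.9 -7.7 0.001 0 0.07
end [ 0.54 -0.39  0.1 ] phi -0.62
```

View pics/w24.png

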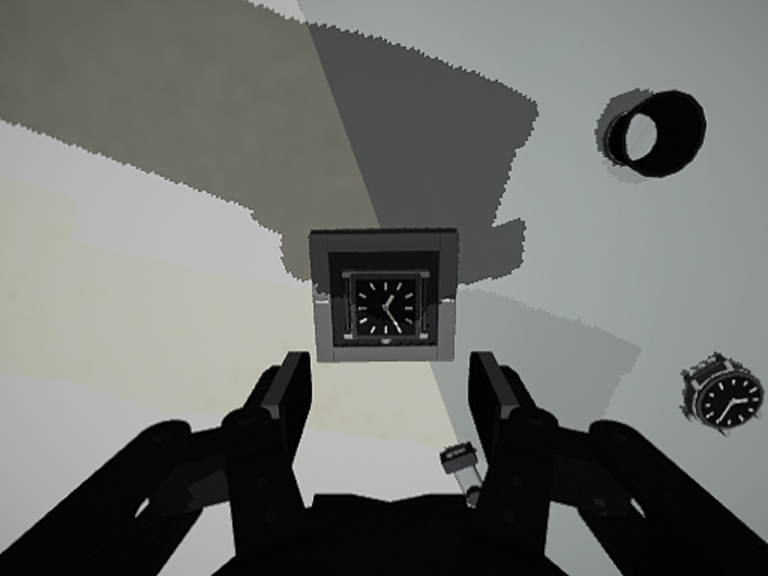

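```bash
python3 -c "
from h import *
w=pickle.load(open('w24.pkl','rb'))
f=w['frame'][:,:,::-1]
cv2.imwrite('pics/w24c.png',cv2.resize(f[225:300,440:512],None,fx=8,fy=8,interpolation=cv2.INTER_CUBIC))
plan(.540,-.390,.10,-1.4)"
```

```text
-9.3 28.9 -4.4 0 0 0.151; -4.8 30 -4.4 0 0 0.152; -0.2 30.3 -4.3 0 -0.001 0.151; 4.4 30 -4.4 0.001 0 0.152; 8.8 29.1 -4.4 0 -0.001 0.151
13.1 27.4 -4.4 0.001 0 0.152; 17.1 25 -4.4 0 -0.001 0.151
end [ 0.54 -0.39  0.1 ] phi -1.4
```

View pics/w24c.png

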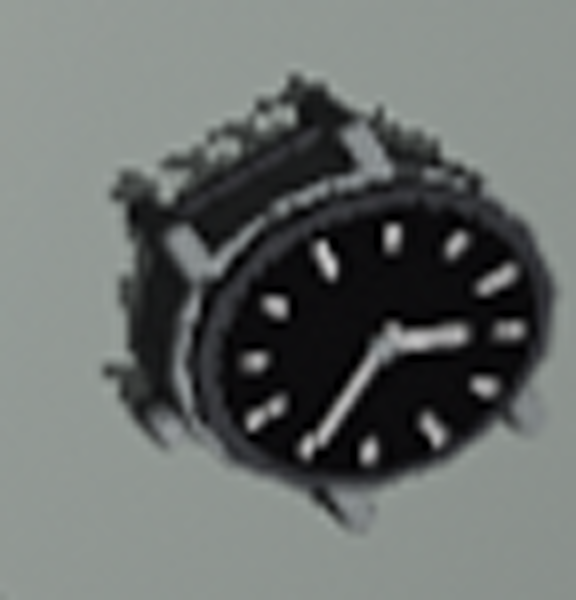

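arm_command:
  targets: "-9.5 29 -4.5 0 0 0.151; -5 30 -4.5 0 0 0.151; 0 30.5 -4.5 0 0 0.151; 4.5 30 -4.5 0 0 0.151; 9 29 -4.5 0 0 0.151"

```text
clock: 31.35
position: [0.4915, -0.3533, 0.0892]
ee_rot: [0.972, 0.233, -0.001, -0.0]
ft_force: [-0.1, -1.3, 0.5]
grip_width: 0.68
```

arm_command:
  targets: "13 27.5 -4.5 0 0 0.151; 17 25 -4.5 0 0 0.151; 0 0 0 0 0 0; 0 0 0 0 0 0"
  grip: 68

```text
clock: 31.85
position: [0.5384, -0.3895, 0.0981]
ee_rot: [0.996, 0.087, -0.001, -0.0]
ft_force: [-0.8, 0.1, -0.2]
grip_width: 0.796
```

```bash
python3 -c "
from h import *
w=shot('w25')
f=w['frame'][:,:,::-1]
cv2.imwrite('pics/w25c.png',cv2.resize(f[130:250,190:330],None,fx=5,fy=5,interpolation=cv2.INTER_NEAREST))"
```

```text
[ 0.5385 -0.3893  0.0984] phi -1.396 31.9 [ 0.1 -0.   0.3] 67.9
```

View pics/w25c.png

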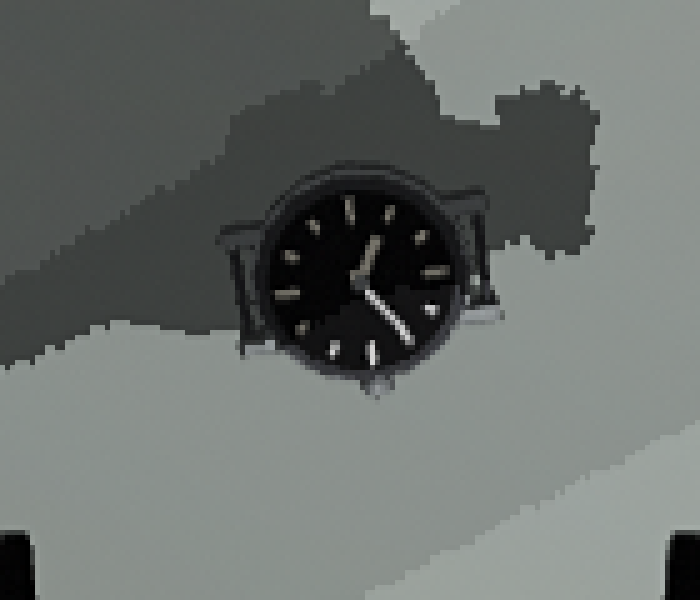

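View pics/w25.png

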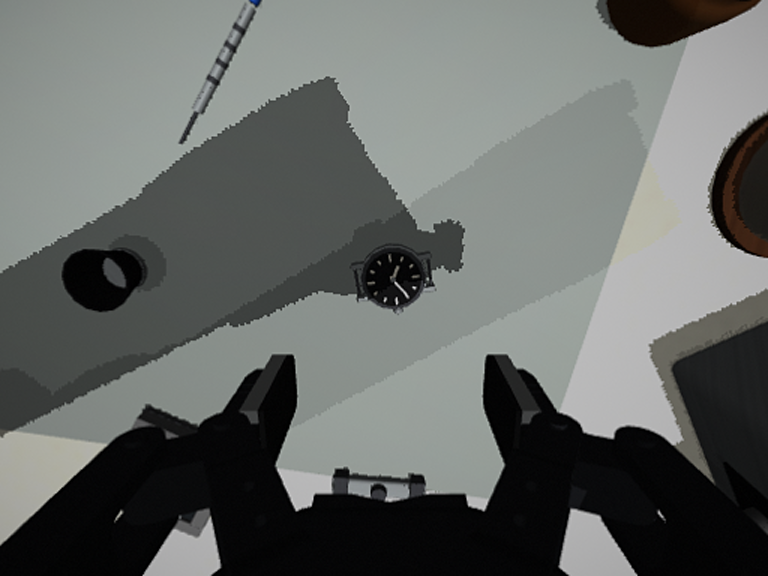

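```bash
python3 -c "
from h import *
w=pickle.load(open('w25.pkl','rb'))
g=lambda x,y:(190+x/5-.4,130+y/5-.4)
print(p2w(w,[g(361,283)],.0135))
a=p2w(w,[g(217,237),g(487,193),g(243,352),g(502,315)],.010);print(a.mean(0))
d=[np.arctan2(*(a[i]-a[j])[[1,0]]) for i,j in ((1,0),(3,2))];print(d)
c=a.mean(0)
plan(.5*(c[0]+.5415),c[1],.022,np.mean(d),n=3)
"
```

```text
[[ 0.5437346  -0.39152255  0.0135    ]]
[ 0.54425129 -0.39160212  0.01      ]
[np.float64(-1.2312407541056198), np.float64(-1.2473801097847201)]
1.3 1 25.4 0 0 -0.052; 1.3 1.1 25.5 -0.001 0 -0.052; 1.3 1.2 25.4 0 0.001 -0.053
end [ 0.5429 -0.3916  0.022 ] phi -1.239
```

arm_command:
  targets: "1.5 1.2 26 0 0 -0.052; 1.5 1.2 26 0 0 -0.052; 1.5 1.2 24 0 0 -0.053; 0 0 0 0 0 0; 0 0 0 0 0 0"

```text
clock: 32.52
position: [0.5447, -0.3925, 0.0242]
ee_rot: [0.986, 0.164, 0.0, 0.0]
ft_force: [-0.4, -0.3, 0.8]
grip_width: 0.797
```

```bash
python3 -c "
from h import *
w=shot('w26')
print(w2p(w,[[.5439,-.3916,.0135],[*manip.get_obs()['position'][:2],.0135]])-[170,170])
f=w['frame'][:,:,::-1]
cv2.imwrite('pics/w26c.png',cv2.resize(f[170:330,170:350],None,fx=4,fy=3.7,interpolation=cv2.INTER_CUBIC))"
```

```text
[ 0.545  -0.3926  0.0245] phi -1.241 32.575 [0.5 0.8 0.4] 68.2
[[86.48644905 54.73306992]
 [88.46341199 53.80268828]]
```

View pics/w26c.png

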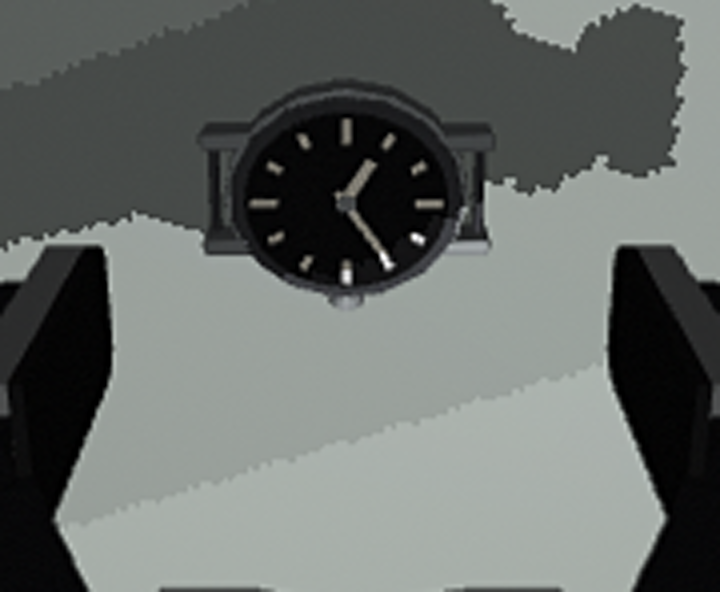

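arm_command:
  targets: "-0.5 -1.5 12 0 0 0; 0 0 12 0 0 0; 0 0 10 0 0 0; 0 0 7 0 0 0; 0 0 0 0 0 0"

```text
clock: 33.2
position: [0.5433, -0.3908, -0.0187]
ee_rot: [0.986, 0.165, -0.0, -0.0]
ft_force: [-0.3, -0.4, 0.0]
grip_width: 0.797
```

arm_command:
  targets: "0 0 0 0 0 0; 0 0 0 0 0 0; 0 0 0 0 0 0; 0 0 0 0 0 0; 0 0 0 0 0 0"
  grip: 40
  squeeze: 35

```text
clock: 33.83
position: [0.544, -0.3913, -0.0171]
ee_rot: [0.986, 0.165, 0.0, 0.0]
ft_force: [-1.4, 0.6, 6.0]
grip_width: 0.543
```

```bash
python3 -c "
from h import *
w=shot('w27')
f=w['frame'][:,:,::-1]
cv2.imwrite('pics/w27c.png',cv2.resize(f[170:330,170:350],None,fx=4,fy=3.7,interpolation=cv2.INTER_CUBIC))
s=manip.get_obs()['position']
s=plan(s[0],s[1],.065,None)
s=plan(.377,.2715,.065,.5,start=s)"
```

```text
[ 0.5439 -0.3913 -0.0171] phi -1.24 33.875 [-1.7  1.5  5.6] 46.3
0 0 -41.1 0 0 0; 0.1 0 -41 0.001 -0.001 0
end [ 0.544  -0.3913  0.065 ] phi -1.24
4.4 -52.4 0 0 0 -0.134; 11.4 -51.3 0 0 0 -0.134; 18.1 -49.4 0 0 0 -0.134; 24.6 -46.5 0 0 0 -0.134; 30.5 -42.8 0 0 0 -0.134
36 -38.3 0 0 0 -0.134; 40.8 -33.2 0 0 0 -0.134; 44.8 -27.4 0 0 0 -0.134; 48.1 -21.2 0.1 0 0 -0.134; 50.5 -14.6 0 0 0 -0.134
52 -7.7 0.1 0 0 -0.133; 52.6 -0.7 0 0 0 -0.134; 52.2 6.3 0.1 0 0 -0.133
end [0.377  0.2715 0.065 ] phi 0.5
```

View pics/w27c.png

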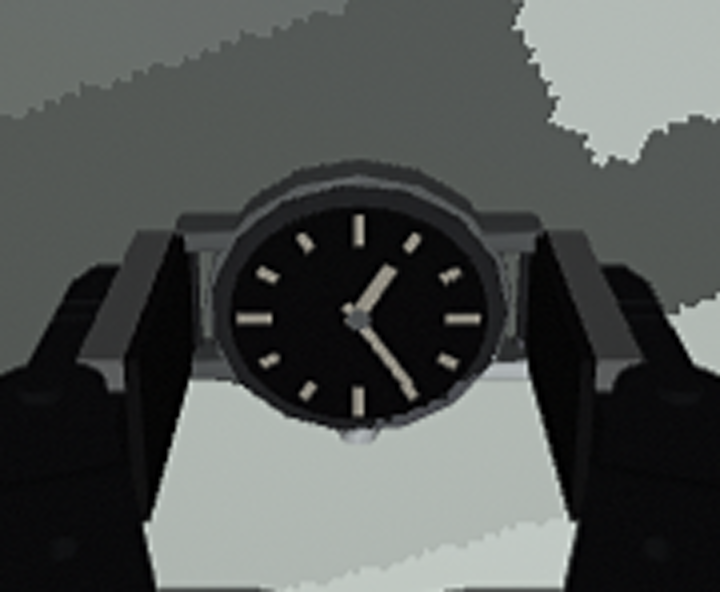

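arm_command:
  targets: "0 0 -10 0 0 0; 0 0 -24 0 0 0; 0 0 -24 0 0 0; 0 0 -24 0 0 0"

```text
clock: 34.38
position: [0.544, -0.3914, 0.0666]
ee_rot: [0.986, 0.165, 0.001, 0.0]
ft_force: [-0.2, -0.3, -1.0]
grip_width: 0.543
```

arm_command:
  targets: "4.5 -52.5 0 0 0 -0.134; 11.5 -51.5 0 0 0 -0.134; 18 -49.5 0 0 0 -0.134; 24.5 -46.5 0 0 0 -0.134; 30.5 -43 0 0 0 -0.134"

```text
clock: 35.0
position: [0.4791, -0.1344, 0.0656]
ee_rot: [0.876, 0.481, 0.001, 0.0]
ft_force: [0.5, 1.0, -0.8]
grip_width: 0.542
```

```bash
python3 -c "
from h import *
s=manip.get_obs(); print(s['position'],s['grip_width']*85.4)
s=plan(.377,.2715,.065,.5)"
```

```text
[ 0.47912625 -0.13436961  0.06556068] 46.265736432765095
36 -38 0.1 0 0 -0.133; 40.7 -32.9 0.1 0 0 -0.133; 44.7 -27.2 0 0 0 -0.133; 47.9 -21 0.1 0 0 -0.133; 50.3 -14.5 0 0.001 0 -0.134
51.7 -7.6 0.1 0 0 -0.133; 52.3 -0.7 0.1 0.001 0 -0.134; 51.9 6.2 0 0 0 -0.133
end [0.377  0.2715 0.065 ] phi 0.5
```

arm_command:
  targets: "36 -38 0 0 0 -0.133; 41 -33 0 0 0 -0.133; 44.5 -27.5 0 0 0 -0.133; 48 -21 0 0 0 -0.133; 50.5 -14.5 0 0 0 -0.133"

```text
clock: 35.62
position: [0.4163, 0.1203, 0.0658]
ee_rot: [0.672, 0.741, 0.001, 0.0]
ft_force: [1.7, 1.3, -0.3]
grip_width: 0.542
```

arm_command:
  targets: "51.5 -7.5 0 0 0 -0.133; 52.5 -0.5 0 0 0 -0.133; 52 6 0 0 0 -0.133; 0 0 0 0 0 0; 0 0 0 0 0 0"

```text
clock: 36.25
position: [0.3792, 0.2706, 0.065]
ee_rot: [0.513, 0.858, 0.0, 0.0]
ft_force: [0.1, 0.4, -1.3]
grip_width: 0.54
```

```bash
python3 -c "
from h import *
w=shot('w28')
print(w2p(w,[.378,.272,.013])*1.5)"
```

```text
[0.3793 0.2702 0.0648] phi 0.491 36.3 [-0.5 -0.7 -1.1] 46.3
[[388.36174503 299.23971781]]
```

View pics/w28.png

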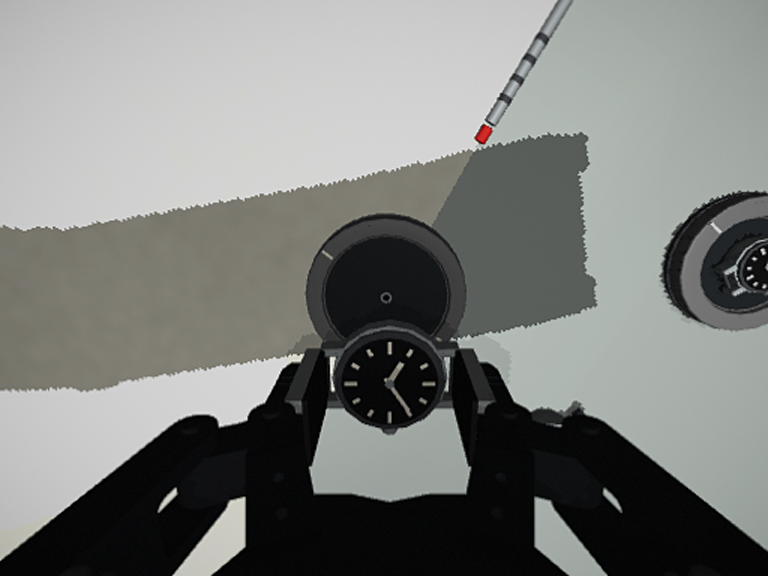

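arm_command:
  targets: "1 -0.5 20 0 0 0; 1 -0.5 20 0 0 0; 1 -0.5 15 0 0 0; 0 0 8.5 0 0 0; 0 0 0 0 0 0"

```text
clock: 36.92
position: [0.3758, 0.2727, 0.0004]
ee_rot: [0.513, 0.858, -0.0, -0.0]
ft_force: [0.0, 0.5, -1.0]
grip_width: 0.542
```

```bash
python3 -c "
from h import *
w=shot('w29')
print(p2w(w,[(388.5/1.5,379/1.5)],.031))"
```

```text
[0.3761 0.273  0.0008] phi 0.493 36.975 [-0.3 -0.1 -1.1] 46.2
[[0.3752889  0.27314419 0.031     ]]
```

View pics/w29.png

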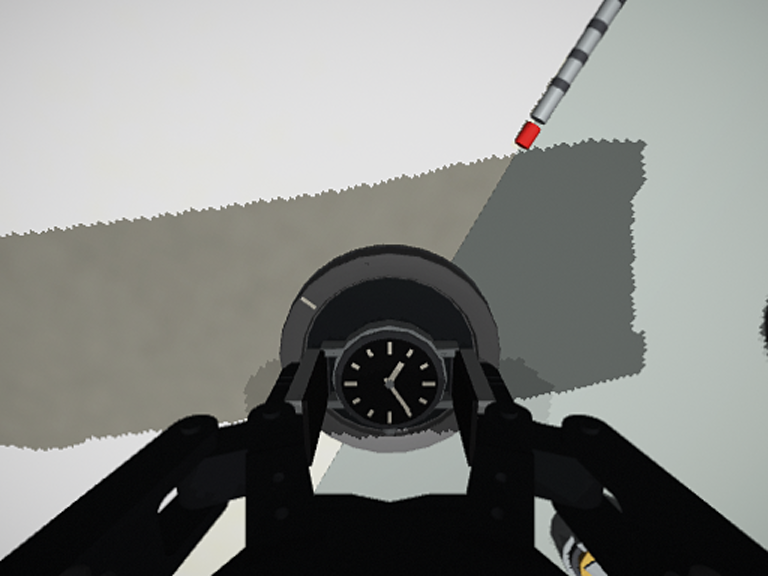

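Centred over the large recess. Lower to contact (expected about −0.0041).

arm_command:
  targets: "0 0 2 0 0 0; 0 0 1.5 0 0 0; 0 0 0 0 0 0"

```text
clock: 37.35
position: [0.3758, 0.2732, -0.0028]
ee_rot: [0.513, 0.859, 0.0, -0.0]
ft_force: [0.5, 0.3, 0.0]
grip_width: 0.543
```

arm_command:
  targets: "0 0 0.7 0 0 0; 0 0 0 0 0 0"

```text
clock: 37.6
position: [0.3758, 0.2731, -0.0036]
ee_rot: [0.513, 0.859, 0.0, -0.0]
ft_force: [-0.5, 0.5, -1.8]
grip_width: 0.542
```

arm_command:
  targets: "0 0 0.7 0 0 0; 0 0 0 0 0 0"

```text
clock: 37.85
position: [0.3759, 0.2732, -0.0041]
ee_rot: [0.513, 0.859, 0.0, -0.0]
ft_force: [-0.7, -0.8, 3.4]
grip_width: 0.543
```

arm_command:
  targets: "0 0 0.5 0 0 0; 0 0 0 0 0 0"

```text
clock: 38.1
position: [0.3759, 0.2733, -0.0043]
ee_rot: [0.513, 0.859, 0.0, -0.0]
ft_force: [-3.5, -2.1, 9.5]
grip_width: 0.541
```

arm_command:
  targets: "0 0 0 0 0 0; 0 0 0 0 0 0; 0 0 0 0 0 0"
  grip: 66

```text
clock: 38.48
position: [0.3757, 0.2731, -0.0049]
ee_rot: [0.513, 0.859, -0.0, -0.0]
ft_force: [0.4, -0.4, -0.2]
grip_width: 0.775
```

arm_command:
  targets: "0 0 -12 0 0 0; 0 0 -25 0 0 0; 0 0 -35 0 0 0; 0 0 -50 0 0 0; 0 0 0 0 0 0"

```text
clock: 39.1
position: [0.3778, 0.2748, 0.1215]
ee_rot: [0.513, 0.858, 0.004, 0.001]
ft_force: [-0.1, 0.9, -0.6]
grip_width: 0.772
```

```bash
python3 -c "
from h import *
w=shot('w30')
c=manip.camera('top');f=c['frame'][:,:,::-1]
P=[(131,194),(165,246),(227,218),(346,245),(177,201),(331,196)]
t=[cv2.resize(f[y-22:y+22,x-22:x+22],(250,250),interpolation=cv2.INTER_CUBIC) for x,y in P]
cv2.imwrite('pics/f.png',np.vstack([np.hstack(t[:3]),np.hstack(t[3:])]))"
```

```text
[0.3767 0.274  0.1193] phi 0.494 39.15 [ 0.1  0.6 -0.1] 66.0
```

View pics/w30.png

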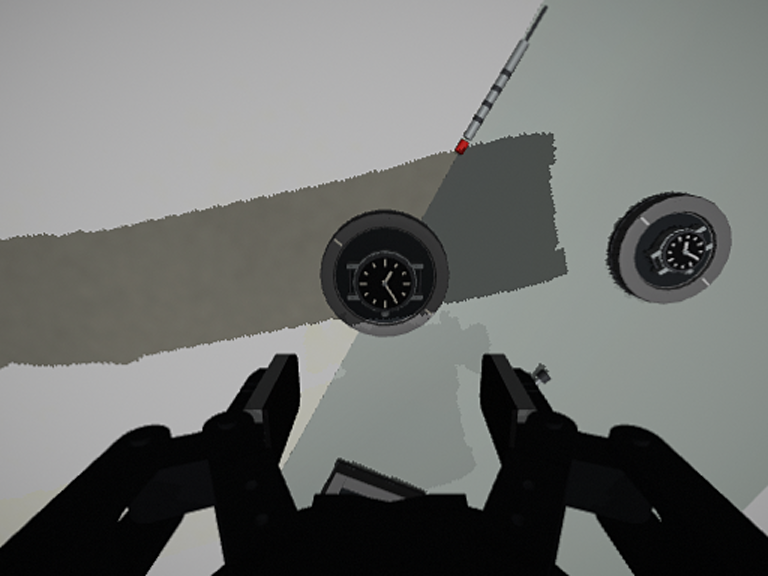

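View pics/f.png

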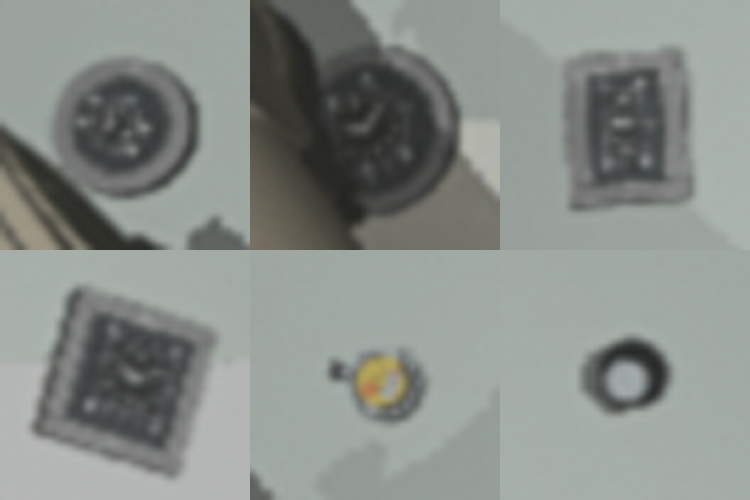

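```bash
python3 -c "
from h import *
print(manip.hand_in()); print(manip.get_obs()['clock'])"
```

```text
the job is handed in; nothing more can be done
None
the job is handed in; nothing more can be done
```

All four watch heads are in their matching holders, dial up, and the job was handed in at about 39 s. I picked them up in this order: small round, oblong, square, large round. Each was lowered in steps of 0.5–0.7 mm at the end until a light felt contact of about 5–10 N, then released.

**Final checks:** The last wrist and top pictures show each watch inside its recess. The lugs of the square and oblong watches lie along the holders' index lines. The movement and the loupe look unmoved, and the gripper was clear of everything. Flatness was judged only from the pictures and from the contact heights, which matched the bench-to-felt difference of 13 mm to within about 0.5 mm.

**Disagreements with the given data:**
- **Fingertip position:** The fingertips touched the bench with the reported TCP at z = −22 mm (jaws 50 mm open). The interface text puts the tips 8 mm ahead of the TCP. I measured this by a gentle touch of about 18 N and used that height for the picks that followed.
- **Grip opening:** It read about 2–4 mm below the stated width over the lugs on the two round watches and the oblong one.
- **Square watch grip:** The pads went between its lugs, not onto the lug tips. The grip held.

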